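# Unclip the rock saw's splash guard and sweep out the offcuts

### The job

Squeeze the two spring buttons on top of the clear splash guard together, firmly but without crushing them, to free its catch; lift the guard off the rock saw without wrenching it and set it down gently, standing upright on the bench. Then use the brush to sweep the three stone offcuts off the saw's deck into the metal pan at its end, without touching the stones with the gripper, and put the brush back down on the bench. Leave the oil bottle, the wrench and the rough stone where they are.

Things in the scene. Friction and masses are not known exactly. Their poses are not given: they have to be found in the camera images.
- saw: Small green rock saw, fixed on the bench, place and yaw vary. Origin: on the bench plane under the middle of the cutting channel. Flat deck 50 mm above the bench, saw x -85 to +85 (to +190 under the motor), y -130 to +100. Saw +y is the way to sweep: past y = +100 the deck drops into the pan.
- channel (a point): Middle of the channel, on the deck; axes as the saw's. Two red rails, 30 mm high, 14 mm wide, run along y from -80 to +80, inner faces at x -55 and +55; the channel between them is open at both ends and holds the three stone offcuts. A window in each rail's inner face (y -16 to +16, 12 to 22 mm above the deck) takes a barb of the guard's catch.
- motor (a point): Foot of the motor, on the deck; axes as the saw's. Motor and red belt guard fill saw x +100 to +190, y -110 to +92, up to 140 mm above the bench.
- pan (a point): Middle of the scrap pan's floor: a shallow open aluminium pan fixed to the saw's +y end, 200 mm (saw x) by 140 mm (saw y, from +100 to +240), floor 6 mm above the bench, walls 40 mm high. Axes as the saw's.
- guard: Clear plastic splash guard, 0.2 to 0.5 kg: a box open below, 154 mm (its x) by 176 mm (its y), top face 89 mm above its underside. It stands on the deck over the rails and covers the channel, with 4 mm play each way. Origin: centre of its underside, z up; starts with its axes along the saw's. Catch freed, it lifts straight up, and must rise over the 30 mm rails and the stones.
- squeeze (a point): Point midway between the two grey buttons, on top of the guard, 120 mm above its underside; axes as the guard's. Buttons upright, 32 mm wide (y), 98 to 136 mm above the underside, outer faces at x -31 and +31 (62 mm apart, 38 mm fully squeezed), a fixed core 24 mm thick between them, a black base 90 x 44 mm under them, its top 93 mm above the underside.
- button_near (a joint): How far the button on the guard's -x side is pressed (towards +x), m: 0 free, 0.012 fully in. Spring 6 N at first, 15 N fully in: press each with over 15 N (20 to 30 is good; 50 cracks it). Each button moves a tongue barbed into its rail: with either pressed under 7 to 11 mm (by the play) the guard rises 2 mm, then holds fast. Keep both squeezed until it is 30 mm up.
- button_far (a joint): The same for the button on the guard's +x side, pressed towards guard -x.
- brush: Bench brush, about 0.16 kg, standing on stiff dark bristles on the bench. Origin: centre of the bristles' underside. 92 mm long (its x), 34 mm thick (its y), 86 mm high: bristles 0 to 28 mm, wooden back 28 to 46, grip rib 46 to 86, the rib 22 mm thick and 80 mm long. Sweep broadside, along its y. Bristles are firm and need not press on the deck.
- offcut_slab: Loose sawn stone block, 54 x 36 x 30 mm, whitish; origin: centre of its underside. Lies in the channel under the guard.
- offcut_step: Loose reddish stepped stone offcut, 54 x 38 x 35 mm; origin: centre of its underside. Lies in the channel under the guard.
- offcut_cap: Loose grey dome-shaped stone cap, 48 mm across, 34 mm high; origin: centre of its underside. Lies in the channel under the guard.
- oil_bottle: Bystander: white bottle standing on the bench, 68 mm across, 190 mm high; origin: centre of its underside.
- wrench: Bystander: steel wrench about 170 mm long lying on the bench along its x; origin: near its middle.
- rough_stone: Bystander: rounded uncut stone, 94 mm across, 64 mm high, on the bench; origin: centre of its underside.
Things that resemble listed ones, but are neither listed nor needed, are in the scene too. What is shaped like the brush but blue is not meant.

How it is judged:
By the outcome, as a careful person would: the job done as asked, in the order asked, and still so for the second after the job is handed in, with the robot touching nothing.
It also fails if it takes over 72 s, if anything falls off the work surface, if the arm or the gripper's body presses on something with over 40 N, if the wrist force passes 120 N, or if a joint passes its speed limit or range.

### The arm

A 7-joint arm with a two-finger parallel gripper is mounted at the origin on the work surface. World frame = base frame: x ahead of the robot, y to its left, z up, the work surface at z = 0. Lengths are in mm, angles in rad, forces in N, time in s.
With the tool pointing down it reaches from about 400 to 875 mm from the base axis. Payload 4.4 kg.
Tool frame: the origin (TCP) lies at the very end of the fingers, on their centre line; the grasp point (between the pads) lies 19 mm behind it; z points along the fingers, y is the direction in which the jaws open and shut (so a half turn about z gives the same grasp; the last joint's range is limited). The gripper opens to 85 mm and grips with 20 to 120 N. Pads are 22 mm wide; open, the fingers measure 114 mm over their backs; the gripper's body (76 mm by 85 mm) begins 54 mm behind the grasp point. The pads swing forward as they close: fully open they stand 13 mm farther back than shut.
Start: joints at [1.094, 0.628, 0.038, 1.517, -0.027, 0.996, -0.02], TCP at [259.601, -595.924, 231.313] pointing down, gripper open.
Joint ranges: [-3.06, 3.06], [-0.37, 2.12], [-1.25, 1.32], [0.18, 2.47], [-1.1, 4.24], [0.23, 1.98], [-2.94, 2.94]. Speed limits (rad/s): [2.57, 2.57, 3.14, 3.14, 3.14, 3.14, 3.14].

### API

Orientations are given as [roll, pitch, yaw] about the fixed x, y, z axes, in that order (R = Rz(yaw) Ry(pitch) Rx(roll)).
In Python, from cell import read_state, get_image, calibration, finish_job gives the robot as it stands. The module is installed in compiled form; this text tells all that it offers.
- The arm moves only by the tool apply_moves, never from a script. Its argument "increments" is a list of rows, each an object of numbers: "tx", "ty", "tz": the shift along the world's x, y, z in m; "rx", "ry", "rz": the turn, a rotation vector about the world's x, y, z in units of 5 degrees (1.0 is 5 degrees); "claw": the finger opening in m, from 0 to 0.0854. In form: [{"tx": .., "ty": .., "tz": .., "rx": .., "ry": .., "rz": .., "claw": ..}, ...]. A call has 1 to 12 rows; each row is the pose to reach, as a shift and turn from the pose commanded when the call began; what a row does not reach only later rows make up. A row lasts 1/10 s, in which the tool goes at most 50 mm and 8.59 degrees, less where a joint would pass 70% of its speed; a pose out of reach is approached as far as the arm can. A call with a gripper value outside its range is refused whole. The fingers move at their own pace and stop on an object; the grip force is fixed at half the most. Time passes only in rows, so rows that repeat a pose let the fingers close. It gives the time, the measured TCP pose, the force and the opening at its end, in the units of the state.
- read_state(): the state, without advancing time (a new reading comes with each control period).
- get_image(name): name is "side" or "top"; returns the picture (384x512x3 uint8, red, green, blue); there is no depth.
- calibration(name): a dict with "camera_matrix" (3x3 intrinsics, pixels), "origin" and "attitude" of the camera in the world. Camera axes: x right, y up, looking along -z (the intrinsics and any distortion apply to the point x, -y, -z); pixel columns grow to the right and rows downward; lengths in mm; the calibration is good to about 2 mm. A picture is of the moment at which its call begins. calibration takes no time and is no camera call.
- finish_job(): hands the job in, once; it reports no verdict.
The state is a dict: "clock": time; "qpos": joint angles; "qd": joint speeds; "tau": joint torques, N m; "eef_pos": TCP position; "tool_rot": TCP orientation; "force": force on the tool from outside, world axes, zero at the start; "torque": the same for the moment, N m; "width": finger opening in mm.
Only numpy, scipy, OpenCV 4.12 (cv2) and the standard library are available. Lean on these libraries where they do the work, as an engineer would, in place of code of your own. Each camera call takes 0.05 s, during which the arm holds its last target. There are 200 camera calls.

## Working session

There is one attempt and no reset: what is moved stays moved. The work goes in short steps, Python scripts to look and compute and a tool call to move; the robot and the scene stay as the last step left them, time stands still between calls to the robot, and variables do not carry over. Pictures are saved under pics/ and viewed, about 8 in all and at most 12, crops included, and the job is handed in when it is done.

Besides the shell and the picture viewer there is one more tool, called as name(argument=value, ...) on one line, values as JSON. apply_moves: Moves the arm, as the interface text tells. Its arguments: {"type":"object","properties":{"increments":{"type":"array"}},"required":["increments"]}

```bash
mkdir -p pics; cat > h.py <<'E'
import numpy as np, cv2
from cell import read_state, get_image, calibration, finish_job
def snap(name,fn):
    im=get_image(name); cv2.imwrite('pics/'+fn+'.png',im[:,:,::-1]); return im
def cam(name):
    c=calibration(name); return np.array(c['camera_matrix'],float),np.array(c['origin'],float),c
E
python3 - <<'E'
from h import *
print(read_state())
for n in('top','side'):
    print(calibration(n)); snap(n,n+'0')
E
```

```text
{'clock': 0.0, 'qpos': array([ 1.09421978,  0.62930342,  0.03843504,  1.51835864, -0.02700746,
        0.99628752, -0.02001528]), 'qd': array([-0.00040046, -0.00058586,  0.0012553 , -0.0006017 , -0.00159105,
       -0.00035177, -0.00033331]), 'tau': array([-2.59462655e-05, -5.63395321e+01,  1.22622907e+00, -1.93446493e+01,
        1.09817268e-02,  1.06468366e-02,  2.57243306e-05]), 'eef_pos': array([ 259.34732174, -595.35177475,  230.41962373]), 'tool_rot': array([-3.13975341e+00,  1.15165444e-05,  4.10763019e-01]), 'force': array([-0.14729261, -1.37267553,  0.24967395]), 'torque': array([ 0.04005772, -0.02240633,  0.0261544 ]), 'width': 85.41227560483914}
{'camera_matrix': array([[467.25396659,   0.        , 263.45446356],
       [  0.        , 467.25396659, 196.75532204],
       [  0.        ,   0.        ,   1.        ]]), 'origin': array([ 222.99680991,  -40.58110804, 1734.43806171]), 'attitude': array([ 0.18670059,  0.0139789 , -1.57124492])}
{'camera_matrix': array([[449.14648469,   0.        , 259.8391408 ],
       [  0.        , 449.14648469, 195.2888132 ],
       [  0.        ,   0.        ,   1.        ]]), 'origin': array([ 285.86817963, 1287.902239  ,  976.85807387]), 'attitude': array([ 9.98217451e-01, -1.68561435e-03, -2.95226583e+00])}
```

View pics/top0.png

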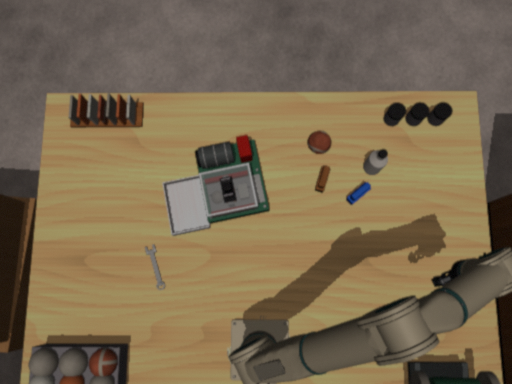

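View pics/side0.png

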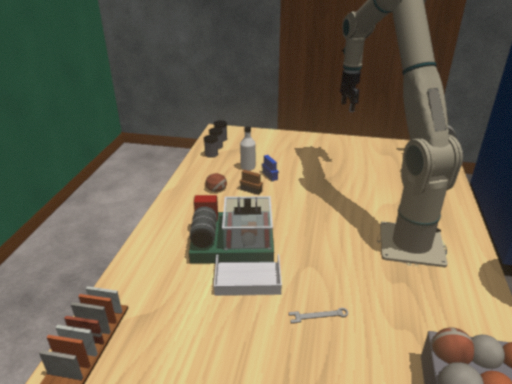

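Top view: saw at about (230,190), with the pan at its left (187,205), so saw +y is roughly world +y. The squeeze buttons are near (228,188). There are two brush-shaped things: brown at (323,179) and blue at (358,193). The brown/wooden one fits; the blue one is excluded. Bottle (376,160), rough stone (319,142), wrench (155,267). I'll measure these and confirm in one enlarged crop.

```bash
cat >> h.py <<'E'
from scipy.spatial.transform import Rotation as Ro
def ray(name,uv,z):
    K,o,c=cam(name); R=Ro.from_euler('xyz',c['attitude']).as_matrix()
    d=np.linalg.inv(K)@np.array([uv[0],uv[1],1.]); d=R@(d*[1,-1,-1])
    return o+d*(z-o[2])/d[2]
def proj(name,p):
    K,o,c=cam(name); R=Ro.from_euler('xyz',c['attitude']).as_matrix()
    q=R.T@(np.array(p,float)-o)*[1,-1,-1]; q=K@q; return q[:2]/q[2]
def comps(im,mask,lo=20):
    n,l,s,c=cv2.connectedComponentsWithStats(mask.astype(np.uint8))
    out=[]
    for i in range(1,n):
        if s[i,4]>=lo:
            ys,xs=np.where(l==i); out.append((s[i].tolist(),c[i].round(1),cv2.minAreaRect(np.c_[xs,ys].astype(np.float32))))
    return out
E
python3 - <<'E'
from h import *
im=cv2.imread('pics/top0.png')
print('base proj',proj('top',[0,0,0]),proj('top',[259,-595,230]))
big=cv2.resize(im[120:245,155:410],None,fx=3.1,fy=3.1,interpolation=cv2.INTER_CUBIC); cv2.imwrite('pics/c0.png',big)
si=cv2.imread('pics/side0.png')
sb=cv2.resize(si[140:305,180:300],None,fx=3.5,fy=3.5,interpolation=cv2.INTER_CUBIC); cv2.imwrite('pics/c1.png',sb)
hsv=cv2.cvtColor(im,cv2.COLOR_BGR2HSV)
H,S,V=[hsv[...,i].astype(int) for i in range(3)]
roi=np.zeros(H.shape,bool); roi[120:245,155:410]=1
for nm,m in dict(brown=(S>130)&(V<190)&(H<20),blue=(H>100)&(H<130)&(S>120),white=(S<40)&(V>150),green=(H>50)&(H<95)&(S>60),dark=(V<60)).items():
    print(nm)
    for q in comps(im,m&roi,25): print(q)
E
```

```text
base proj [258.89444322 348.77750662] [445.44484882 273.35070126]
brown
([308, 131, 23, 20, 330], array([319.7, 140.3]), ((319.8287658691406, 140.123291015625), (23.17414665222168, 16.5028018951416), 20.556047439575195))
([236, 134, 16, 28, 338], array([243.8, 147.2]), ((243.78378295898438, 147.7027130126953), (26.961435317993164, 13.480716705322266), 80.53767395019531))
([316, 165, 14, 27, 234], array([322.5, 178. ]), ((322.5397644042969, 177.86463928222656), (9.085755348205566, 26.63650131225586), 16.389541625976562))
blue
([347, 183, 23, 21, 198], array([358.3, 192.7]), ((358.50469970703125, 192.6212158203125), (8.00367546081543, 25.90280532836914), 50.90614318847656))
white
([168, 179, 40, 52, 1507], array([187.2, 204.8]), ((187.226806640625, 204.9522705078125), (46.45536422729492, 34.24924087524414), 78.11134338378906))
green
([208, 140, 61, 83, 517], array([247.9, 190.5]), ((231.22439575195312, 180.88046264648438), (71.65894317626953, 61.39202117919922), 77.90524291992188))
([199, 144, 42, 28, 223], array([225.2, 160.4]), ((217.558837890625, 158.2353057861328), (20.130456924438
[... 289 characters left out ...]
2, 155.932373046875), (22.609651565551758, 39.50251007080078), 78.11134338378906))
([214, 144, 9, 9, 65], array([218.6, 147.9]), ((218.0, 148.0), (8.0, 8.0), 90.0))
([378, 150, 9, 9, 63], array([381.9, 153.8]), ((382.0, 154.0), (8.0, 8.0), 90.0))
([220, 177, 16, 25, 259], array([227.9, 189.7]), ((227.69229125976562, 189.4615478515625), (23.533935546875, 12.551432609558105), 78.69007110595703))
([213, 208, 45, 10, 65], array([234.7, 212.3]), ((234.95606994628906, 212.29510498046875), (1.5365468263626099, 44.9090690612793), 77.90524291992188))
([210, 209, 59, 14, 93], array([239.4, 215.5]), ((239.01229858398438, 215.55799865722656), (1.6303904056549072, 59.435142517089844), 78.02386474609375))
```

View pics/c0.png

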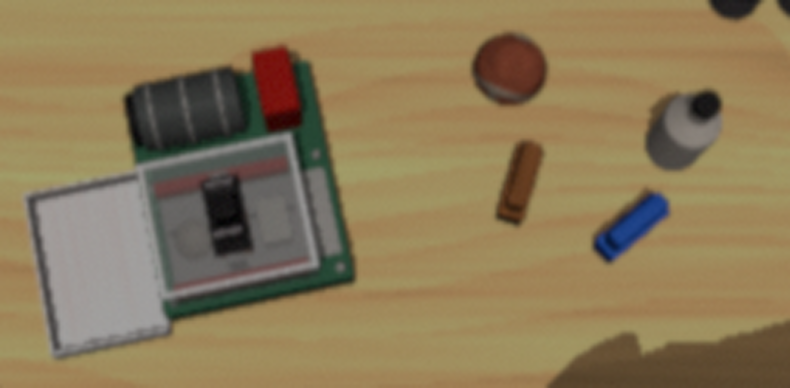

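View pics/c1.png

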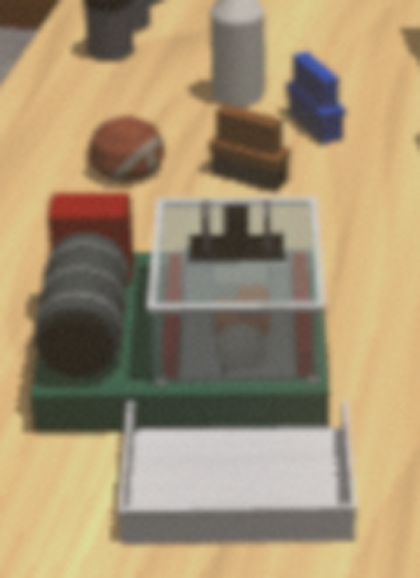

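```bash
python3 - <<'E'
from h import *
f=lambda x,y:(x/3.1+155-.34,y/3.1+120-.34)
g=np.array([ray('top',f(*p),139)[:2] for p in[(143,170),(292,135),(318,268),(167,300)]])
print('guard corners',g.round(0).tolist(),'c',g.mean(0).round(1), [np.linalg.norm(g[i]-g[(i+1)%4]).round(0) for i in range(4)])
for a,b in((1,0),(2,3)):
    d=g[b]-g[a]; print('yaw',np.degrees(np.arctan2(-d[0],d[1])).round(1))
for a,b in((3,0),(2,1)):
    d=g[b]-g[a]; print('yaw',np.degrees(np.arctan2(d[1],d[0])).round(1))
A=ray('top',f(353,282),50)[:2];B=ray('top',f(308,62),50)[:2];d=B-A
print('deck',A.round(),B.round(),np.linalg.norm(d).round(1),'yaw',np.degrees(np.arctan2(d[1],d[0])).round(1))
y=np.radians(11.9);R=np.array([[np.cos(y),-np.sin(y)],[np.sin(y),np.cos(y)]])
print('origin from deck corners',(A-R@[-85,-130]).round(1),(B-R@[190,-130]).round(1))
# pan
im=cv2.imread('pics/top0.png').astype(int)
p=np.array([ray('top',f(*q),40)[:2] for q in[(27,194),(55,356)]]);d=p[0]-p[1]
print('pan',p.round(),np.linalg.norm(d).round(),np.degrees(np.arctan2(d[1],d[0])).round(1),'orig',(p[0]-R@[100,240]).round(1),(p[1]-R@[-100,240]).round(1))
# brush: rib top centre z86 via side/top
print('brush',ray('top',(322.5,177.9),60),'blue',ray('top',(358.4,192.6),60))
for q in[(517,143),(540,146),(521,224),(499,217),(535,146),(513,209)]: print(q,ray('top',f(*q),86).round(0)[:2])
for q in [(319.8,141)]: print('stone',ray('top',q,32).round())
print('bottle',ray('top',f(675,150),5).round(), 'wr',ray('top',(155,267),5).round())
E
```

```text
guard corners [[605.0, 202.0], [645.0, 33.0], [492.0, 3.0], [456.0, 171.0]] c [549.2 102.3] [np.float64(173.0), np.float64(156.0), np.float64(172.0), np.float64(152.0)]
yaw 13.4
yaw 12.0
yaw 11.6
yaw 11.0
deck [490. -36.] [760.  18.] 275.3 yaw 11.3
origin from deck corners [546.  109.1] [546.9 106.2]
pan [[599. 356.]
 [404. 315.]] 199.0 11.8 orig [550.9 100.2] [551.5 100.8]
brush [ 609.06861907 -233.98601384   60.        ] blue [ 553.67699161 -363.23138578   60.        ]
(517, 143) [ 648. -228.]
(540, 146) [ 644. -255.]
(521, 224) [ 551. -231.]
(499, 217) [ 560. -205.]
(535, 146) [ 644. -249.]
(513, 209) [ 569. -222.]
stone [ 759. -230.   32.]
bottle [ 659. -430.    5.] wr [288. 382.   5.]
```

The crop shows the brown brush at (322,178), whose wooden rib matches the description. The blue one at (358,193) is the decoy. The saw checks out: guard top 173x154 mm (176x154 expected), deck edge 275 mm (275), pan 199 mm (200), yaw about 11.8°, origin about (549,103). Next I move above the guard.

apply_moves(increments=[{"tx": 0.012,"ty": 0.03,"tz": 0.01,"rz": 0.7,"claw": 0.0854},{"tx": 0.03,"ty": 0.07,"tz": 0.02,"rz": 1.6,"claw": 0.0854},{"tx": 0.045,"ty": 0.11,"tz": 0.03,"rz": 2.5,"claw": 0.0854},{"tx": 0.06,"ty": 0.15,"tz": 0.04,"rz": 3.4,"claw": 0.0854},{"tx": 0.078,"ty": 0.19,"tz": 0.05,"rz": 4.3,"claw": 0.0854},{"tx": 0.095,"ty": 0.23,"tz": 0.06,"rz": 5.2,"claw": 0.0854},{"tx": 0.112,"ty": 0.27,"tz": 0.07,"rz": 6.1,"claw": 0.0854},{"tx": 0.129,"ty": 0.31,"tz": 0.07,"rz": 7.0,"claw": 0.0854},{"tx": 0.146,"ty": 0.35,"tz": 0.07,"rz": 7.9,"claw": 0.0854},{"tx": 0.162,"ty": 0.39,"tz": 0.07,"rz": 8.8,"claw": 0.0854},{"tx": 0.179,"ty": 0.43,"tz": 0.07,"rz": 9.7,"claw": 0.0854},{"tx": 0.195,"ty": 0.47,"tz": 0.07,"rz": 10.6,"claw": 0.0854}])

```text
$.increments[0]: bad value
```

apply_moves(increments=[{"tx": 0.016,"ty": 0.038,"rz": 0.9,"claw": 0.0854},{"tx": 0.032,"ty": 0.076,"rz": 1.8,"claw": 0.0854},{"tx": 0.047,"ty": 0.113,"rz": 2.6,"claw": 0.0854},{"tx": 0.063,"ty": 0.15,"rz": 3.5,"claw": 0.0854},{"tx": 0.078,"ty": 0.188,"rz": 4.3,"claw": 0.0854},{"tx": 0.087,"ty": 0.21,"rz": 4.8,"claw": 0.0854},{"tx": 0.094,"ty": 0.227,"rz": 5.06,"claw": 0.0854},{"tx": 0.094,"ty": 0.227,"rz": 5.06,"claw": 0.0854},{"tx": 0.094,"ty": 0.227,"rz": 5.06,"claw": 0.0854}])

```text
$.increments[0]: bad value
```

apply_moves(increments=[{"tx": 0.012,"ty": 0.03,"tz": 0.01,"rx": 0,"ry": 0,"rz": 0.7,"claw": 0.085},{"tx": 0.03,"ty": 0.07,"tz": 0.02,"rx": 0,"ry": 0,"rz": 1.6,"claw": 0.085},{"tx": 0.045,"ty": 0.11,"tz": 0.03,"rx": 0,"ry": 0,"rz": 2.5,"claw": 0.085},{"tx": 0.06,"ty": 0.15,"tz": 0.04,"rx": 0,"ry": 0,"rz": 3.4,"claw": 0.085},{"tx": 0.078,"ty": 0.19,"tz": 0.05,"rx": 0,"ry": 0,"rz": 4.3,"claw": 0.085},{"tx": 0.095,"ty": 0.23,"tz": 0.06,"rx": 0,"ry": 0,"rz": 5.2,"claw": 0.085},{"tx": 0.112,"ty": 0.27,"tz": 0.07,"rx": 0,"ry": 0,"rz": 6.1,"claw": 0.085},{"tx": 0.129,"ty": 0.31,"tz": 0.07,"rx": 0,"ry": 0,"rz": 7.0,"claw": 0.085},{"tx": 0.146,"ty": 0.35,"tz": 0.07,"rx": 0,"ry": 0,"rz": 7.9,"claw": 0.085},{"tx": 0.162,"ty": 0.39,"tz": 0.07,"rx": 0,"ry": 0,"rz": 8.8,"claw": 0.085},{"tx": 0.179,"ty": 0.43,"tz": 0.07,"rx": 0,"ry": 0,"rz": 9.7,"claw": 0.085},{"tx": 0.195,"ty": 0.47,"tz": 0.07,"rx": 0,"ry": 0,"rz": 10.6,"claw": 0.085}])

```text
clock: 1.3
eef_pos: [454.8, -124.3, 301.2]
tool_rot: [-3.142, 0.0, 1.339]
force: [0.5, -0.6, -0.4]
width: 84.9
```

apply_moves(increments=[{"tx": 0.016,"ty": 0.038,"tz": 0,"rx": 0,"ry": 0,"rz": 0.9,"claw": 0.085},{"tx": 0.032,"ty": 0.076,"tz": 0,"rx": 0,"ry": 0,"rz": 1.8,"claw": 0.085},{"tx": 0.047,"ty": 0.113,"tz": 0,"rx": 0,"ry": 0,"rz": 2.6,"claw": 0.085},{"tx": 0.063,"ty": 0.15,"tz": 0,"rx": 0,"ry": 0,"rz": 3.5,"claw": 0.085},{"tx": 0.078,"ty": 0.188,"tz": 0,"rx": 0,"ry": 0,"rz": 4.3,"claw": 0.085},{"tx": 0.087,"ty": 0.21,"tz": 0,"rx": 0,"ry": 0,"rz": 4.8,"claw": 0.085},{"tx": 0.094,"ty": 0.227,"tz": 0,"rx": 0,"ry": 0,"rz": 5.06,"claw": 0.085},{"tx": 0.094,"ty": 0.227,"tz": 0,"rx": 0,"ry": 0,"rz": 5.06,"claw": 0.085},{"tx": 0.094,"ty": 0.227,"tz": 0,"rx": 0,"ry": 0,"rz": 5.06,"claw": 0.085}])

```text
clock: 2.2
eef_pos: [548.2, 99.9, 300.9]
tool_rot: [-3.14, 0.001, 1.776]
force: [-0.1, -0.9, 0.6]
width: 85.4
```

```bash
python3 - <<'E'
from h import *
s=read_state(); print(s['eef_pos'],s['tool_rot'],s['qpos'].round(2))
im=snap('side','s1')
y=np.radians(11.8);R=np.array([[np.cos(y),-np.sin(y)],[np.sin(y),np.cos(y)]])
O=np.array([549,103.])
big=cv2.resize(im[150:300,190:290,::-1],None,fx=4,fy=4,interpolation=cv2.INTER_CUBIC)
for x,yy,z in[(-31,0,186),(31,0,186),(-45,22,143),(45,22,143),(-77,88,139),(77,88,139),(-77,-88,139),(77,-88,139),(-100,240,40),(100,240,40)]:
    w=O+R@[x,yy]; p=(proj('side',[*w,z])-[190,150])*4; cv2.circle(big,tuple(int(v) for v in p),3,(0,0,255),1); 
cv2.imwrite('pics/c2.png',big)
E
```

```text
[548.23705079  99.86482289 300.90649709] [-3.14017740e+00  1.08718178e-03  1.77608870e+00] [ 0.08  0.45 -0.46  1.68  0.22  1.07 -0.25]
```

View pics/c2.png

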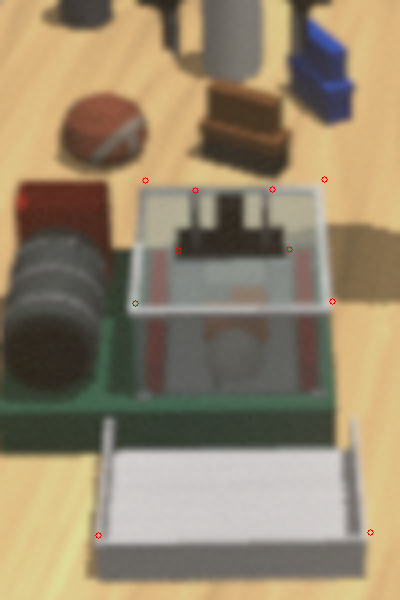

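Side crop: the guard's front top corners are at crop (130,310) and (330,310), the pan rim at (97,541) and (363,541), and the projected markers sit within 2 px. I'll do a quick least squares over both views' points.

```bash
python3 - <<'E'
from h import *
from scipy.optimize import least_squares
ft=lambda x,y:np.array([x/3.1+155-.34,y/3.1+120-.34]); fs=lambda x,y:np.array([x/4+190-.375,y/4+150-.375])
saw=[('top',(-85,-130,50),ft(353,282)),('top',(190,-130,50),ft(308,62)),('top',(100,240,40),ft(27,194)),('top',(-100,240,40),ft(55,356)),('side',(100,240,40),fs(97,541)),('side',(-100,240,40),fs(364,541)),('side',(-85,100,50),fs(333,406))]
gd=[('top',(77,88,139),ft(143,170)),('top',(77,-88,139),ft(292,135)),('top',(-77,-88,139),ft(318,268)),('top',(-77,88,139),ft(167,300)),('side',(77,88,139),fs(130,310)),('side',(-77,88,139),fs(331,310)),('side',(77,-88,139),fs(140,188)),('side',(-77,-88,139),fs(322,187)),('side',(45,22,143),fs(175,256)),('side',(-45,22,143),fs(285,256)),('side',(31,0,186),fs(192,194)),('side',(-31,0,186),fs(270,194))]
def fit(L):
    def r(p):
        o=[]
        for n,q,uv in L:
            R=Ro.from_euler('z',p[2]).as_matrix(); o+=list(proj(n,R@q+[p[0]*100,p[1]*100,0])-uv)
        return np.array(o)
    s=least_squares(r,[5.49,1.03,.2]); print((s.x[:2]*100).round(1),np.degrees(s.x[2]).round(2)); print(s.fun.reshape(-1,2).round(1).tolist())
fit(saw);fit(gd)
E
```

```text
[550.1 106.1] 11.29
[[0.7, -0.7], [0.6, -0.6], [-1.4, -0.5], [-1.9, -0.2], [-0.5, -0.6], [0.7, -0.9], [1.7, -0.4]]
[551.4 106.1] 11.89
[[-1.8, -1.1], [-0.8, 0.0], [-0.3, -0.7], [-1.4, -0.6], [0.7, -0.8], [-0.1, -1.3], [0.8, -1.0], [0.1, -1.1], [0.3, -0.6], [0.7, -0.9], [0.3, -0.0], [0.0, -0.2]]
```

apply_moves(increments=[{"tx": 0.003,"ty": 0.0055,"tz": -0.01,"rx": 0,"ry": 0,"rz": 0,"claw": 0.085},{"tx": 0.003,"ty": 0.0055,"tz": -0.04,"rx": 0,"ry": 0,"rz": 0,"claw": 0.085},{"tx": 0.003,"ty": 0.0055,"tz": -0.075,"rx": 0,"ry": 0,"rz": 0,"claw": 0.085},{"tx": 0.003,"ty": 0.0055,"tz": -0.1,"rx": 0,"ry": 0,"rz": 0,"claw": 0.085},{"tx": 0.003,"ty": 0.0055,"tz": -0.12,"rx": 0,"ry": 0,"rz": 0,"claw": 0.085},{"tx": 0.003,"ty": 0.0055,"tz": -0.135,"rx": 0,"ry": 0,"rz": 0,"claw": 0.085},{"tx": 0.003,"ty": 0.0055,"tz": -0.145,"rx": 0,"ry": 0,"rz": 0,"claw": 0.085},{"tx": 0.003,"ty": 0.0055,"tz": -0.15,"rx": 0,"ry": 0,"rz": 0,"claw": 0.085},{"tx": 0.003,"ty": 0.0055,"tz": -0.15,"rx": 0,"ry": 0,"rz": 0,"claw": 0.085},{"tx": 0.003,"ty": 0.0055,"tz": -0.15,"rx": 0,"ry": 0,"rz": 0,"claw": 0.085}])

```text
clock: 3.25
eef_pos: [552.0, 106.6, 151.9]
tool_rot: [3.14, -0.0, 1.777]
force: [0.3, -0.2, -1.0]
width: 85.1
```

```bash
python3 - <<'E'
from h import *
a=snap('top','t2');b=snap('side','s2')
A=cv2.resize(a[150:230,180:280,::-1],None,fx=4,fy=4,interpolation=cv2.INTER_CUBIC);B=cv2.resize(b[160:240,205:295,::-1],None,fx=4,fy=4,interpolation=cv2.INTER_CUBIC)
cv2.imwrite('pics/c3.png',np.hstack([A,B]));s=read_state();print(s['eef_pos'],s['force'],s['width'])
E
```

```text
[552.1558117  106.69996275 152.10158661] [-0.10882016  0.12340401  0.00732926] 84.86995254774102
```

View pics/c3.png

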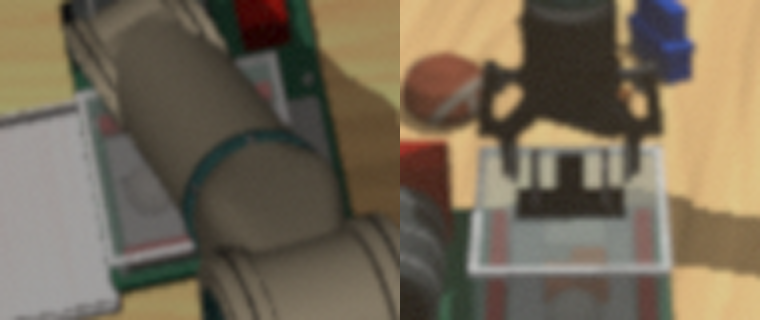

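The fingers straddle the buttons, centred in the side view: fingers at 511 and 631, buttons at 540 and 602. Force is zero. I'll close in steps and control the opening, because the fixed 60 N grip would crack the buttons.

apply_moves(increments=[{"tx": 0,"ty": 0,"tz": 0,"rx": 0,"ry": 0,"rz": 0,"claw": 0.07},{"tx": 0,"ty": 0,"tz": 0,"rx": 0,"ry": 0,"rz": 0,"claw": 0.064},{"tx": 0,"ty": 0,"tz": 0,"rx": 0,"ry": 0,"rz": 0,"claw": 0.06},{"tx": 0,"ty": 0,"tz": 0,"rx": 0,"ry": 0,"rz": 0,"claw": 0.056},{"tx": 0,"ty": 0,"tz": 0,"rx": 0,"ry": 0,"rz": 0,"claw": 0.052},{"tx": 0,"ty": 0,"tz": 0,"rx": 0,"ry": 0,"rz": 0,"claw": 0.048},{"tx": 0,"ty": 0,"tz": 0,"rx": 0,"ry": 0,"rz": 0,"claw": 0.045},{"tx": 0,"ty": 0,"tz": 0,"rx": 0,"ry": 0,"rz": 0,"claw": 0.043},{"tx": 0,"ty": 0,"tz": 0,"rx": 0,"ry": 0,"rz": 0,"claw": 0.042},{"tx": 0,"ty": 0,"tz": 0,"rx": 0,"ry": 0,"rz": 0,"claw": 0.042},{"tx": 0,"ty": 0,"tz": 0,"rx": 0,"ry": 0,"rz": 0,"claw": 0.042}])

```text
clock: 4.45
eef_pos: [553.2, 107.0, 153.6]
tool_rot: [3.138, 0.0, 1.778]
force: [-0.7, -0.9, 14.3]
width: 42.5
```

apply_moves(increments=[{"tx": 0,"ty": 0,"tz": 0.001,"rx": 0,"ry": 0,"rz": 0,"claw": 0.042},{"tx": 0,"ty": 0,"tz": 0.0015,"rx": 0,"ry": 0,"rz": 0,"claw": 0.041},{"tx": 0,"ty": 0,"tz": 0.0015,"rx": 0,"ry": 0,"rz": 0,"claw": 0.04},{"tx": 0,"ty": 0,"tz": 0.0015,"rx": 0,"ry": 0,"rz": 0,"claw": 0.0395},{"tx": 0,"ty": 0,"tz": 0.0015,"rx": 0,"ry": 0,"rz": 0,"claw": 0.039},{"tx": 0,"ty": 0,"tz": 0.0015,"rx": 0,"ry": 0,"rz": 0,"claw": 0.0385},{"tx": 0,"ty": 0,"tz": 0.0015,"rx": 0,"ry": 0,"rz": 0,"claw": 0.0385}])

```text
clock: 5.15
eef_pos: [552.6, 106.9, 154.1]
tool_rot: [3.139, 0.0, 1.778]
force: [-0.3, -0.5, 9.6]
width: 38.9
```

apply_moves(increments=[{"tx": 0,"ty": 0,"tz": 0.0,"rx": 0,"ry": 0,"rz": 0,"claw": 0.038},{"tx": 0,"ty": 0,"tz": 0.001,"rx": 0,"ry": 0,"rz": 0,"claw": 0.038},{"tx": 0,"ty": 0,"tz": 0.002,"rx": 0,"ry": 0,"rz": 0,"claw": 0.038},{"tx": 0,"ty": 0,"tz": 0.003,"rx": 0,"ry": 0,"rz": 0,"claw": 0.038},{"tx": 0,"ty": 0,"tz": 0.004,"rx": 0,"ry": 0,"rz": 0,"claw": 0.038},{"tx": 0,"ty": 0,"tz": 0.004,"rx": 0,"ry": 0,"rz": 0,"claw": 0.038}])

```text
clock: 5.75
eef_pos: [551.1, 106.4, 156.4]
tool_rot: [-3.14, -0.0, 1.777]
force: [-1.2, -0.1, -3.9]
width: 37.9
```

apply_moves(increments=[{"tx": 0,"ty": 0,"tz": 0.001,"rx": 0,"ry": 0,"rz": 0,"claw": 0.038},{"tx": 0,"ty": 0,"tz": 0.002,"rx": 0,"ry": 0,"rz": 0,"claw": 0.038},{"tx": 0,"ty": 0,"tz": 0.003,"rx": 0,"ry": 0,"rz": 0,"claw": 0.038},{"tx": 0,"ty": 0,"tz": 0.004,"rx": 0,"ry": 0,"rz": 0,"claw": 0.038},{"tx": 0,"ty": 0,"tz": 0.005,"rx": 0,"ry": 0,"rz": 0,"claw": 0.038},{"tx": 0,"ty": 0,"tz": 0.006,"rx": 0,"ry": 0,"rz": 0,"claw": 0.038},{"tx": 0,"ty": 0,"tz": 0.006,"rx": 0,"ry": 0,"rz": 0,"claw": 0.038}])

```text
clock: 6.45
eef_pos: [551.7, 106.6, 163.0]
tool_rot: [3.141, -0.0, 1.777]
force: [0.3, 0.0, -3.2]
width: 37.9
```

The guard is free (-3.2 N is about 0.33 kg). Now the straight lift.

apply_moves(increments=[{"tx": 0,"ty": 0,"tz": 0.003,"rx": 0,"ry": 0,"rz": 0,"claw": 0.038},{"tx": 0,"ty": 0,"tz": 0.009,"rx": 0,"ry": 0,"rz": 0,"claw": 0.038},{"tx": 0,"ty": 0,"tz": 0.017,"rx": 0,"ry": 0,"rz": 0,"claw": 0.038},{"tx": 0,"ty": 0,"tz": 0.027,"rx": 0,"ry": 0,"rz": 0,"claw": 0.038},{"tx": 0,"ty": 0,"tz": 0.038,"rx": 0,"ry": 0,"rz": 0,"claw": 0.038},{"tx": 0,"ty": 0,"tz": 0.05,"rx": 0,"ry": 0,"rz": 0,"claw": 0.038},{"tx": 0,"ty": 0,"tz": 0.062,"rx": 0,"ry": 0,"rz": 0,"claw": 0.038},{"tx": 0,"ty": 0,"tz": 0.073,"rx": 0,"ry": 0,"rz": 0,"claw": 0.038},{"tx": 0,"ty": 0,"tz": 0.082,"rx": 0,"ry": 0,"rz": 0,"claw": 0.038},{"tx": 0,"ty": 0,"tz": 0.088,"rx": 0,"ry": 0,"rz": 0,"claw": 0.038},{"tx": 0,"ty": 0,"tz": 0.09,"rx": 0,"ry": 0,"rz": 0,"claw": 0.038},{"tx": 0,"ty": 0,"tz": 0.09,"rx": 0,"ry": 0,"rz": 0,"claw": 0.038}])

```text
clock: 7.65
eef_pos: [551.6, 106.6, 252.9]
tool_rot: [3.142, -0.0, 1.777]
force: [0.0, 0.2, -3.3]
width: 38.1
```

```bash
python3 - <<'E'
from h import *
b=snap('side','s3')
B=cv2.resize(b[110:300,170:320,::-1],None,fx=3,fy=3,interpolation=cv2.INTER_CUBIC)
cv2.imwrite('pics/c4.png',B);s=read_state();print(s['eef_pos'],s['force'],s['width'])
E
```

```text
[551.36989582 106.47099808 252.54163484] [-0.1348085   0.02718566 -3.27043659] 38.266130937814516
```

View pics/c4.png

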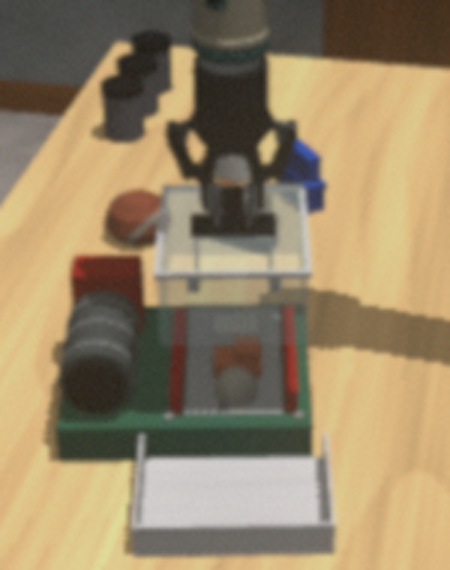

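The side view shows the guard clear above the saw, with its underside about 150 mm up, and the stones left in the open channel. I carry it to free bench around (370,-240).

apply_moves(increments=[{"tx": -0.002,"ty": -0.004,"tz": 0,"rx": 0,"ry": 0,"rz": 0,"claw": 0.038},{"tx": -0.007,"ty": -0.013,"tz": 0,"rx": 0,"ry": 0,"rz": 0,"claw": 0.038},{"tx": -0.014,"ty": -0.027,"tz": 0,"rx": 0,"ry": 0,"rz": 0,"claw": 0.038},{"tx": -0.024,"ty": -0.046,"tz": 0,"rx": 0,"ry": 0,"rz": 0,"claw": 0.038},{"tx": -0.036,"ty": -0.068,"tz": 0,"rx": 0,"ry": 0,"rz": 0,"claw": 0.038},{"tx": -0.048,"ty": -0.091,"tz": 0,"rx": 0,"ry": 0,"rz": 0,"claw": 0.038},{"tx": -0.06,"ty": -0.114,"tz": 0,"rx": 0,"ry": 0,"rz": 0,"claw": 0.038},{"tx": -0.072,"ty": -0.137,"tz": 0,"rx": 0,"ry": 0,"rz": 0,"claw": 0.038},{"tx": -0.084,"ty": -0.16,"tz": 0,"rx": 0,"ry": 0,"rz": 0,"claw": 0.038},{"tx": -0.096,"ty": -0.183,"tz": 0,"rx": 0,"ry": 0,"rz": 0,"claw": 0.038},{"tx": -0.108,"ty": -0.206,"tz": 0,"rx": 0,"ry": 0,"rz": 0,"claw": 0.038},{"tx": -0.12,"ty": -0.229,"tz": 0,"rx": 0,"ry": 0,"rz": 0,"claw": 0.038}])

```text
clock: 8.9
eef_pos: [429.7, -124.4, 252.8]
tool_rot: [-3.141, 0.001, 1.776]
force: [0.3, 1.0, -4.2]
width: 38.2
```

apply_moves(increments=[{"tx": -0.012,"ty": -0.023,"tz": 0,"rx": 0,"ry": 0,"rz": 0,"claw": 0.038},{"tx": -0.024,"ty": -0.046,"tz": 0,"rx": 0,"ry": 0,"rz": 0,"claw": 0.038},{"tx": -0.035,"ty": -0.067,"tz": 0,"rx": 0,"ry": 0,"rz": 0,"claw": 0.038},{"tx": -0.044,"ty": -0.085,"tz": 0,"rx": 0,"ry": 0,"rz": 0,"claw": 0.038},{"tx": -0.052,"ty": -0.099,"tz": 0,"rx": 0,"ry": 0,"rz": 0,"claw": 0.038},{"tx": -0.057,"ty": -0.109,"tz": 0,"rx": 0,"ry": 0,"rz": 0,"claw": 0.038},{"tx": -0.06,"ty": -0.115,"tz": 0,"rx": 0,"ry": 0,"rz": 0,"claw": 0.038},{"tx": -0.061,"ty": -0.117,"tz": -0.004,"rx": 0,"ry": 0,"rz": 0,"claw": 0.038},{"tx": -0.061,"ty": -0.117,"tz": -0.013,"rx": 0,"ry": 0,"rz": 0,"claw": 0.038},{"tx": -0.061,"ty": -0.117,"tz": -0.026,"rx": 0,"ry": 0,"rz": 0,"claw": 0.038},{"tx": -0.061,"ty": -0.117,"tz": -0.042,"rx": 0,"ry": 0,"rz": 0,"claw": 0.038},{"tx": -0.061,"ty": -0.117,"tz": -0.058,"rx": 0,"ry": 0,"rz": 0,"claw": 0.038}])

```text
clock: 10.1
eef_pos: [371.0, -238.4, 193.7]
tool_rot: [3.141, -0.001, 1.779]
force: [-0.6, -0.6, -3.6]
width: 38.5
```

apply_moves(increments=[{"tx": 0,"ty": 0,"tz": -0.016,"rx": 0,"ry": 0,"rz": 0,"claw": 0.038},{"tx": 0,"ty": 0,"tz": -0.032,"rx": 0,"ry": 0,"rz": 0,"claw": 0.038},{"tx": 0,"ty": 0,"tz": -0.047,"rx": 0,"ry": 0,"rz": 0,"claw": 0.038},{"tx": 0,"ty": 0,"tz": -0.059,"rx": 0,"ry": 0,"rz": 0,"claw": 0.038},{"tx": 0,"ty": 0,"tz": -0.068,"rx": 0,"ry": 0,"rz": 0,"claw": 0.038},{"tx": 0,"ty": 0,"tz": -0.074,"rx": 0,"ry": 0,"rz": 0,"claw": 0.038},{"tx": 0,"ty": 0,"tz": -0.078,"rx": 0,"ry": 0,"rz": 0,"claw": 0.038},{"tx": 0,"ty": 0,"tz": -0.08,"rx": 0,"ry": 0,"rz": 0,"claw": 0.038},{"tx": 0,"ty": 0,"tz": -0.08,"rx": 0,"ry": 0,"rz": 0,"claw": 0.038}])

```text
clock: 11.0
eef_pos: [370.7, -239.4, 114.8]
tool_rot: [3.141, 0.0, 1.777]
force: [1.3, 0.2, -3.0]
width: 38.0
```

apply_moves(increments=[{"tx": 0,"ty": 0,"tz": -0.002,"rx": 0,"ry": 0,"rz": 0,"claw": 0.038},{"tx": 0,"ty": 0,"tz": -0.004,"rx": 0,"ry": 0,"rz": 0,"claw": 0.038},{"tx": 0,"ty": 0,"tz": -0.0055,"rx": 0,"ry": 0,"rz": 0,"claw": 0.038},{"tx": 0,"ty": 0,"tz": -0.007,"rx": 0,"ry": 0,"rz": 0,"claw": 0.038},{"tx": 0,"ty": 0,"tz": -0.008,"rx": 0,"ry": 0,"rz": 0,"claw": 0.038},{"tx": 0,"ty": 0,"tz": -0.009,"rx": 0,"ry": 0,"rz": 0,"claw": 0.038},{"tx": 0,"ty": 0,"tz": -0.009,"rx": 0,"ry": 0,"rz": 0,"claw": 0.038}])

```text
clock: 11.7
eef_pos: [370.5, -239.4, 105.7]
tool_rot: [-3.141, -0.0, 1.777]
force: [-0.1, 0.6, -3.8]
width: 38.2
```

apply_moves(increments=[{"tx": 0,"ty": 0,"tz": -0.0005,"rx": 0,"ry": 0,"rz": 0,"claw": 0.038},{"tx": 0,"ty": 0,"tz": -0.001,"rx": 0,"ry": 0,"rz": 0,"claw": 0.038},{"tx": 0,"ty": 0,"tz": -0.0015,"rx": 0,"ry": 0,"rz": 0,"claw": 0.038},{"tx": 0,"ty": 0,"tz": -0.002,"rx": 0,"ry": 0,"rz": 0,"claw": 0.038},{"tx": 0,"ty": 0,"tz": -0.002,"rx": 0,"ry": 0,"rz": 0,"claw": 0.038}])

```text
clock: 12.2
eef_pos: [370.9, -239.4, 104.2]
tool_rot: [3.141, 0.0, 1.777]
force: [-0.6, 1.5, 4.1]
width: 38.1
```

Touchdown (force changed from -3.8 to +4.1 N). Releasing and rising.

apply_moves(increments=[{"tx": 0,"ty": 0,"tz": 0,"rx": 0,"ry": 0,"rz": 0,"claw": 0.042},{"tx": 0,"ty": 0,"tz": 0,"rx": 0,"ry": 0,"rz": 0,"claw": 0.048},{"tx": 0,"ty": 0,"tz": 0,"rx": 0,"ry": 0,"rz": 0,"claw": 0.056},{"tx": 0,"ty": 0,"tz": 0,"rx": 0,"ry": 0,"rz": 0,"claw": 0.066},{"tx": 0,"ty": 0,"tz": 0,"rx": 0,"ry": 0,"rz": 0,"claw": 0.085},{"tx": 0,"ty": 0,"tz": 0,"rx": 0,"ry": 0,"rz": 0,"claw": 0.085},{"tx": 0,"ty": 0,"tz": 0,"rx": 0,"ry": 0,"rz": 0,"claw": 0.085},{"tx": 0,"ty": 0,"tz": 0.01,"rx": 0,"ry": 0,"rz": 0,"claw": 0.085},{"tx": 0,"ty": 0,"tz": 0.03,"rx": 0,"ry": 0,"rz": 0,"claw": 0.085},{"tx": 0,"ty": 0,"tz": 0.06,"rx": 0,"ry": 0,"rz": 0,"claw": 0.085},{"tx": 0,"ty": 0,"tz": 0.095,"rx": 0,"ry": 0,"rz": 0,"claw": 0.085},{"tx": 0,"ty": 0,"tz": 0.13,"rx": 0,"ry": 0,"rz": 0,"claw": 0.085}])

```text
clock: 13.4
eef_pos: [370.3, -239.0, 235.8]
tool_rot: [3.141, -0.0, 1.778]
force: [0.2, -0.6, -0.8]
width: 85.0
```

```bash
python3 - <<'E'
from h import *
a=snap('top','t5');b=snap('side','s5')
A=cv2.resize(a[120:280,160:400,::-1],None,fx=3,fy=3,interpolation=cv2.INTER_CUBIC)
cv2.imwrite('pics/c5t.png',A)
B=cv2.resize(b[120:280,200:380,::-1],None,fx=3.5,fy=3.5,interpolation=cv2.INTER_CUBIC)
cv2.imwrite('pics/c5.png',B);s=read_state();print(s['eef_pos'],s['force'],s['width'])
y=np.radians(11.5);R=np.array([[np.cos(y),-np.sin(y)],[np.sin(y),np.cos(y)]]);
# brush mask in both views
for n,im,r in(('top',a,(155,200,305,340)),('side',b,(165,200,232,272))):
    hsv=cv2.cvtColor(im,cv2.COLOR_RGB2HSV);H,S,V=[hsv[...,i].astype(int) for i in range(3)]
    m=(S>130)&(V<190)&(H<20); roi=np.zeros_like(m);roi[r[0]:r[1],r[2]:r[3]]=1
    for q in comps(im,m&roi,40):print(n,q)
E
```

```text
[ 373.25645039 -240.65012985  238.35679117] [-0.12500983 -0.83249388  0.80343622] 85.02333806268638
top ([315, 165, 15, 27, 240], array([322.5, 178.5]), ((322.958740234375, 178.1376190185547), (10.152959823608398, 26.34022331237793), 16.699243545532227))
side ([243, 171, 16, 8, 54], array([250.9, 173.7]), ((250.6097412109375, 173.98780822753906), (16.13374137878418, 4.749326229095459), 12.094757080078125))
side ([241, 179, 21, 8, 73], array([251.6, 182.7]), ((250.96018981933594, 182.59738159179688), (20.22177505493164, 6.119748115539551), 3.814074993133545))
```

View pics/c5.png

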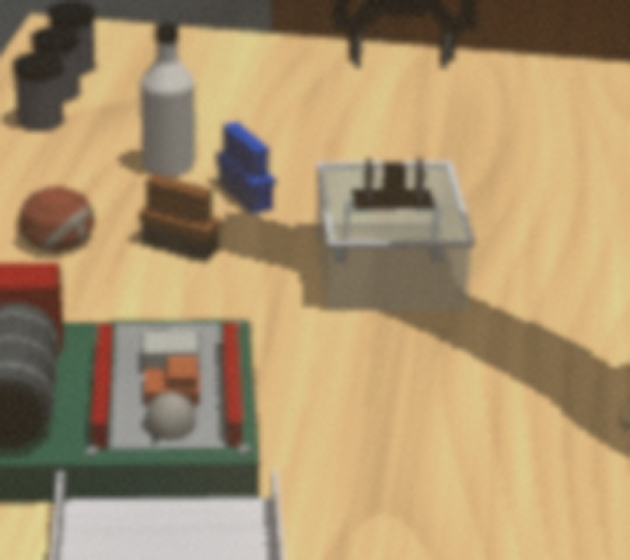

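The guard stands upright and released on the bench. Stones in the open channel: slab (170,342), step (170,378), cap (170,415). Brush bottom front edge runs from about (141,241) to (215,257).

```bash
python3 - <<'E'
from h import *
f=lambda x,y:(x/3.5+200-.36,y/3.5+120-.36)
y=np.radians(11.5);R=np.array([[np.cos(y),-np.sin(y)],[np.sin(y),np.cos(y)]]);O=[550.5,106]
a=ray('side',f(141,241),0)[:2];b=ray('side',f(215,257),0)[:2];d=a-b
yaw=np.arctan2(d[1],d[0]);print('brush front edge',a.round(),b.round(),np.linalg.norm(d).round(),np.degrees(yaw).round(1),'centre',((a+b)/2+17*np.array([np.sin(yaw),-np.cos(yaw)])).round(1))
a=ray('side',f(148,179),86)[:2];b=ray('side',f(210,194),86)[:2];d=a-b
yaw=np.arctan2(d[1],d[0]);print('rib top front',a.round(),b.round(),np.linalg.norm(d).round(),np.degrees(yaw).round(1),'c',((a+b)/2+11*np.array([np.sin(yaw),-np.cos(yaw)])).round(1))
for z in (45,60,86): print('top blob',z,ray('top',(322.7,178.3),z)[:2].round(1))
for n,p,z in(('slab',(170,342),25),('step',(170,378),18),('cap',(170,416),17)):
    print(n,(R.T@(ray('side',f(*p),50+z)[:2]-O)).round(0))
# top-view rib-top brightness crop + guard check
A=cv2.imread('pics/t5.png'); h=cv2.cvtColor(A,cv2.COLOR_BGR2GRAY)[162:196,310:336]; 
B=cv2.imread('pics/t5.png')
cv2.imwrite('pics/c6.png',np.hstack([cv2.resize(B[155:205,300:345],None,fx=8,fy=8,interpolation=cv2.INTER_CUBIC),cv2.resize(B[160:210,200:245],None,fx=8,fy=8,interpolation=cv2.INTER_CUBIC)]))
E
```

```text
brush front edge [ 659. -236.] [ 568. -218.] 94.0 -10.9 centre [ 610.4 -243.5]
rib top front [ 649. -234.] [ 573. -214.] 78.0 -14.7 c [ 608.1 -234.4]
top blob 45 [ 611.  -236.4]
top blob 60 [ 607.6 -234.7]
top blob 86 [ 601.6 -231.7]
slab [  0. -48.]
step [0. 1.]
cap [-1. 59.]
```

View pics/c6.png

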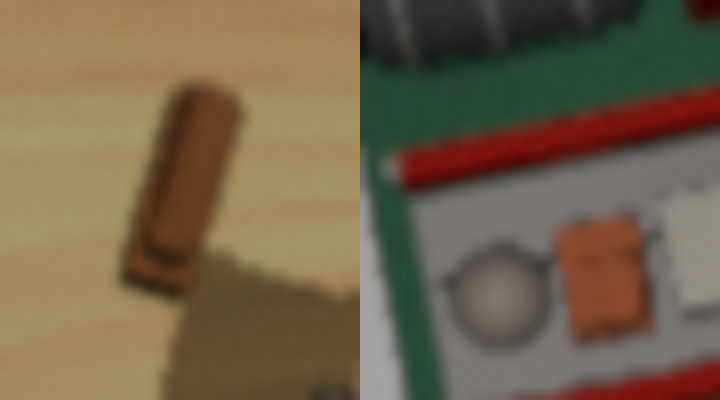

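Left panel: rib top centred near crop (194,173), giving brush centre about (609,-236), yaw about -15.5°. The side view agrees: (608,-234), -14.7°. All three stones are clear in the channel. I move above the brush.

apply_moves(increments=[{"tx": 0.01,"ty": 0,"tz": 0,"rx": 0,"ry": 0,"rz": 0.6,"claw": 0.085},{"tx": 0.035,"ty": 0.001,"tz": 0,"rx": 0,"ry": 0,"rz": 1.8,"claw": 0.085},{"tx": 0.065,"ty": 0.001,"tz": 0,"rx": 0,"ry": 0,"rz": 3.3,"claw": 0.085},{"tx": 0.095,"ty": 0.002,"tz": 0,"rx": 0,"ry": 0,"rz": 4.9,"claw": 0.085},{"tx": 0.125,"ty": 0.002,"tz": 0,"rx": 0,"ry": 0,"rz": 6.5,"claw": 0.085},{"tx": 0.155,"ty": 0.003,"tz": 0,"rx": 0,"ry": 0,"rz": 8.1,"claw": 0.085},{"tx": 0.185,"ty": 0.003,"tz": -0.02,"rx": 0,"ry": 0,"rz": 9.7,"claw": 0.085},{"tx": 0.21,"ty": 0.003,"tz": -0.05,"rx": 0,"ry": 0,"rz": 11.2,"claw": 0.085},{"tx": 0.23,"ty": 0.003,"tz": -0.075,"rx": 0,"ry": 0,"rz": 12.2,"claw": 0.085},{"tx": 0.238,"ty": 0.003,"tz": -0.09,"rx": 0,"ry": 0,"rz": 12.54,"claw": 0.085},{"tx": 0.238,"ty": 0.003,"tz": -0.09,"rx": 0,"ry": 0,"rz": 12.54,"claw": 0.085},{"tx": 0.238,"ty": 0.003,"tz": -0.09,"rx": 0,"ry": 0,"rz": 12.54,"claw": 0.085}])

```text
clock: 14.7
eef_pos: [607.8, -236.5, 144.2]
tool_rot: [-3.141, -0.001, 2.87]
force: [-0.3, -0.1, -1.1]
width: 85.1
```

```bash
python3 - <<'E'
from h import *
s=read_state(); print(s['eef_pos'],s['tool_rot'],s['qpos'].round(2))
b=snap('side','s7')
cv2.imwrite('pics/c7.png',cv2.resize(b[110:210,200:320,::-1],None,fx=5,fy=5,interpolation=cv2.INTER_CUBIC))
E
```

```text
[ 607.8226868  -236.47737742  144.17310659] [-3.14127091e+00 -9.22341622e-04  2.87025767e+00] [ 0.67  0.8  -0.61  1.58  0.53  0.94  1.18]
```

View pics/c7.png

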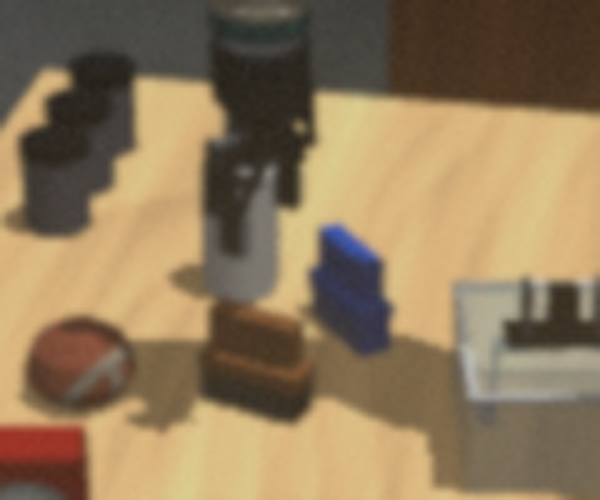

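Gripper is aligned above the brown brush. Descending and gripping the rib.

apply_moves(increments=[{"tx": 0.001,"ty": 0,"tz": -0.015,"rx": 0,"ry": 0,"rz": 0,"claw": 0.085},{"tx": 0.001,"ty": 0,"tz": -0.04,"rx": 0,"ry": 0,"rz": 0,"claw": 0.085},{"tx": 0.001,"ty": 0,"tz": -0.065,"rx": 0,"ry": 0,"rz": 0,"claw": 0.085},{"tx": 0.001,"ty": 0,"tz": -0.082,"rx": 0,"ry": 0,"rz": 0,"claw": 0.085},{"tx": 0.001,"ty": 0,"tz": -0.09,"rx": 0,"ry": 0,"rz": 0,"claw": 0.085},{"tx": 0.001,"ty": 0,"tz": -0.09,"rx": 0,"ry": 0,"rz": 0,"claw": 0.06},{"tx": 0.001,"ty": 0,"tz": -0.09,"rx": 0,"ry": 0,"rz": 0,"claw": 0.045},{"tx": 0.001,"ty": 0,"tz": -0.09,"rx": 0,"ry": 0,"rz": 0,"claw": 0.034},{"tx": 0.001,"ty": 0,"tz": -0.09,"rx": 0,"ry": 0,"rz": 0,"claw": 0.026},{"tx": 0.001,"ty": 0,"tz": -0.09,"rx": 0,"ry": 0,"rz": 0,"claw": 0.018},{"tx": 0.001,"ty": 0,"tz": -0.09,"rx": 0,"ry": 0,"rz": 0,"claw": 0.01},{"tx": 0.001,"ty": 0,"tz": -0.09,"rx": 0,"ry": 0,"rz": 0,"claw": 0.01}])

```text
clock: 15.95
eef_pos: [610.3, -236.6, 54.7]
tool_rot: [-3.142, 0.002, 2.872]
force: [-0.6, 0.3, 5.1]
width: 21.2
```

apply_moves(increments=[{"tx": 0,"ty": 0,"tz": 0.01,"rx": 0,"ry": 0,"rz": 0,"claw": 0.01},{"tx": 0,"ty": 0,"tz": 0.035,"rx": 0,"ry": 0,"rz": 0,"claw": 0.01},{"tx": 0,"ty": 0.005,"tz": 0.065,"rx": 0,"ry": 0,"rz": 0.2,"claw": 0.01},{"tx": -0.003,"ty": 0.02,"tz": 0.095,"rx": 0,"ry": 0,"rz": 0.5,"claw": 0.01},{"tx": -0.008,"ty": 0.05,"tz": 0.11,"rx": 0,"ry": 0,"rz": 1.1,"claw": 0.01},{"tx": -0.014,"ty": 0.085,"tz": 0.115,"rx": 0,"ry": 0,"rz": 1.9,"claw": 0.01},{"tx": -0.02,"ty": 0.12,"tz": 0.115,"rx": 0,"ry": 0,"rz": 2.7,"claw": 0.01},{"tx": -0.025,"ty": 0.155,"tz": 0.115,"rx": 0,"ry": 0,"rz": 3.5,"claw": 0.01},{"tx": -0.031,"ty": 0.19,"tz": 0.115,"rx": 0,"ry": 0,"rz": 4.3,"claw": 0.01},{"tx": -0.036,"ty": 0.22,"tz": 0.115,"rx": 0,"ry": 0,"rz": 5.0,"claw": 0.01},{"tx": -0.038,"ty": 0.235,"tz": 0.115,"rx": 0,"ry": 0,"rz": 5.3,"claw": 0.01},{"tx": -0.039,"ty": 0.239,"tz": 0.115,"rx": 0,"ry": 0,"rz": 5.4,"claw": 0.01}])

```text
clock: 17.15
eef_pos: [570.3, 4.3, 169.1]
tool_rot: [3.141, -0.0, -2.937]
force: [-0.3, -1.0, -1.0]
width: 21.0
```

apply_moves(increments=[{"tx": 0,"ty": 0,"tz": -0.012,"rx": 0,"ry": 0,"rz": 0,"claw": 0.01},{"tx": 0,"ty": 0,"tz": -0.028,"rx": 0,"ry": 0,"rz": 0,"claw": 0.01},{"tx": 0,"ty": 0,"tz": -0.042,"rx": 0,"ry": 0,"rz": 0,"claw": 0.01},{"tx": 0,"ty": 0,"tz": -0.052,"rx": 0,"ry": 0,"rz": 0,"claw": 0.01},{"tx": 0,"ty": 0,"tz": -0.058,"rx": 0,"ry": 0,"rz": 0,"claw": 0.01},{"tx": 0,"ty": 0,"tz": -0.06,"rx": 0,"ry": 0,"rz": 0,"claw": 0.01},{"tx": 0,"ty": 0,"tz": -0.06,"rx": 0,"ry": 0,"rz": 0,"claw": 0.01}])

```text
clock: 17.85
eef_pos: [570.7, 2.6, 108.7]
tool_rot: [3.141, 0.0, -2.94]
force: [0.4, 0.6, -1.3]
width: 21.4
```

```bash
python3 - <<'E'
from h import *
s=read_state(); print(s['eef_pos'],s['tool_rot'],s['force'],s['width'],s['qpos'].round(2))
b=snap('side','s8')
cv2.imwrite('pics/c8.png',cv2.resize(b[130:300,180:310,::-1],None,fx=3.5,fy=3.5,interpolation=cv2.INTER_CUBIC))
E
```

```text
[570.72346155   2.55306776 108.72951569] [ 3.14149141e+00  2.06697936e-05 -2.94043726e+00] [ 0.38684015  0.62787653 -1.31302818] 21.36770721733187 [ 0.37  0.77 -0.68  1.84  0.67  0.78  1.1 ]
```

View pics/c8.png

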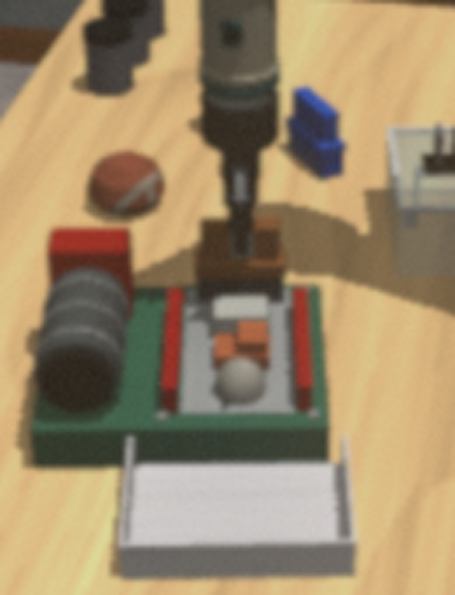

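Brush is centred in the channel behind the slab: crop x 197–284, between rails at 183–293. Sweeping along saw +y.

apply_moves(increments=[{"tx": 0,"ty": 0,"tz": -0.0015,"rx": 0,"ry": 0,"rz": 0,"claw": 0.01},{"tx": -0.002,"ty": 0.008,"tz": -0.002,"rx": 0,"ry": 0,"rz": 0,"claw": 0.01},{"tx": -0.004,"ty": 0.02,"tz": -0.002,"rx": 0,"ry": 0,"rz": 0,"claw": 0.01},{"tx": -0.006,"ty": 0.032,"tz": -0.002,"rx": 0,"ry": 0,"rz": 0,"claw": 0.01},{"tx": -0.009,"ty": 0.044,"tz": -0.002,"rx": 0,"ry": 0,"rz": 0,"claw": 0.01},{"tx": -0.011,"ty": 0.056,"tz": -0.002,"rx": 0,"ry": 0,"rz": 0,"claw": 0.01},{"tx": -0.014,"ty": 0.068,"tz": -0.002,"rx": 0,"ry": 0,"rz": 0,"claw": 0.01},{"tx": -0.016,"ty": 0.08,"tz": -0.002,"rx": 0,"ry": 0,"rz": 0,"claw": 0.01},{"tx": -0.019,"ty": 0.092,"tz": -0.002,"rx": 0,"ry": 0,"rz": 0,"claw": 0.01},{"tx": -0.021,"ty": 0.104,"tz": -0.002,"rx": 0,"ry": 0,"rz": 0,"claw": 0.01},{"tx": -0.024,"ty": 0.116,"tz": -0.002,"rx": 0,"ry": 0,"rz": 0,"claw": 0.01},{"tx": -0.026,"ty": 0.128,"tz": -0.002,"rx": 0,"ry": 0,"rz": 0,"claw": 0.01}])

```text
clock: 19.1
eef_pos: [544.0, 131.8, 106.7]
tool_rot: [3.141, -0.0, -2.94]
force: [0.6, -2.8, -0.9]
width: 21.5
```

apply_moves(increments=[{"tx": -0.002,"ty": 0.012,"tz": 0,"rx": 0,"ry": 0,"rz": 0,"claw": 0.01},{"tx": -0.005,"ty": 0.024,"tz": 0,"rx": 0,"ry": 0,"rz": 0,"claw": 0.01},{"tx": -0.007,"ty": 0.036,"tz": 0,"rx": 0,"ry": 0,"rz": 0,"claw": 0.01},{"tx": -0.01,"ty": 0.048,"tz": 0,"rx": 0,"ry": 0,"rz": 0,"claw": 0.01},{"tx": -0.012,"ty": 0.06,"tz": 0,"rx": 0,"ry": 0,"rz": 0,"claw": 0.01},{"tx": -0.015,"ty": 0.072,"tz": 0,"rx": 0,"ry": 0,"rz": 0,"claw": 0.01},{"tx": -0.017,"ty": 0.084,"tz": 0,"rx": 0,"ry": 0,"rz": 0,"claw": 0.01},{"tx": -0.019,"ty": 0.094,"tz": 0,"rx": 0,"ry": 0,"rz": 0,"claw": 0.01},{"tx": -0.019,"ty": 0.094,"tz": 0,"rx": 0,"ry": 0,"rz": 0,"claw": 0.01}])

```text
clock: 20.0
eef_pos: [525.0, 227.4, 107.1]
tool_rot: [3.139, 0.001, -2.938]
force: [0.4, 0.4, -1.2]
width: 21.2
```

```bash
python3 - <<'E'
from h import *
s=read_state(); print(s['eef_pos'],s['force'],s['width'])
b=snap('side','s9');a=snap('top','t9')
P=cv2.resize(b[180:310,180:300,::-1],None,fx=4,fy=4,interpolation=cv2.INTER_CUBIC);Q=cv2.resize(a[160:245,155:235,::-1],None,fx=3.5,fy=3.5,interpolation=cv2.INTER_CUBIC)
Q=cv2.copyMakeBorder(Q,0,P.shape[0]-Q.shape[0],0,0,cv2.BORDER_CONSTANT)
cv2.imwrite('pics/c9.png',np.hstack([P,Q]))
E
```

```text
[524.99832413 227.3570227  107.07621638] [ 0.42349151  0.44603387 -1.20480294] 21.19460566304932
```

View pics/c9.png

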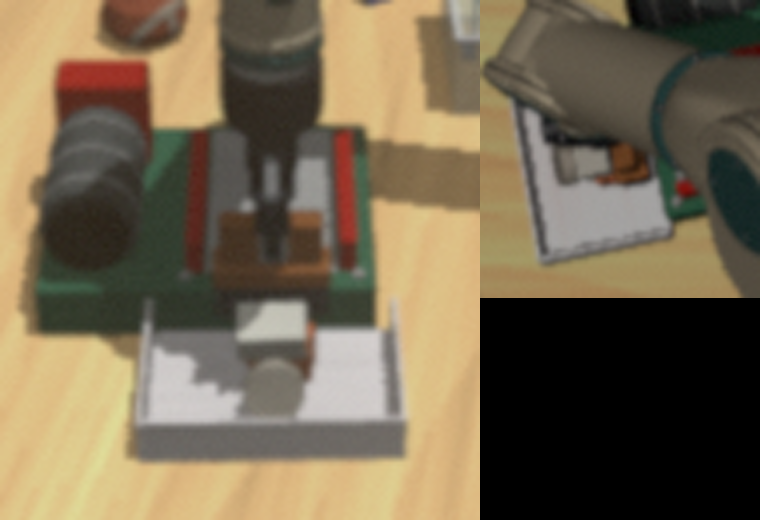

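The sweep put all stones past the deck edge. The slab (side crop 272,330) may rest on the others, so I triangulate its height.

```bash
python3 - <<'E'
from h import *
y=np.radians(11.5);R=np.array([[np.cos(y),-np.sin(y)],[np.sin(y),np.cos(y)]]);O=[550.5,106]
for n in('t9','s9'):
    im=cv2.imread(f'pics/{n}.png');hsv=cv2.cvtColor(im,cv2.COLOR_BGR2HSV)
    print(n)
    nm='top' if n[0]=='t' else 'side'
    for z in(20,36,50,70):
        for lab,p in (dict(slabtop=(155+102/3.5,160+160/3.5),brown=(155+150/3.5,160+160/3.5)) if nm=='top' else dict(slabtop=(248,257),slabface=(248,267),red=(257.5,268),cap=(248.5,277))).items():
            print(z,lab,(R.T@(ray(nm,p,z)[:2]-O)).round(0),end=' ')
        print()
E
```

```text
t9
20 slabtop [ -1. 177.] 20 brown [-12. 127.] 
36 slabtop [ -5. 175.] 36 brown [-15. 125.] 
50 slabtop [ -8. 172.] 50 brown [-18. 123.] 
70 slabtop [-12. 170.] 70 brown [-22. 121.] 
s9
20 slabtop [ 0. 95.] 20 slabface [ -0. 143.] 20 red [-30. 148.] 20 cap [ -2. 189.] 
36 slabtop [ -0. 114.] 36 slabface [ -1. 161.] 36 red [-30. 166.] 36 cap [ -3. 206.] 
50 slabtop [ -0. 130.] 50 slabface [ -1. 177.] 50 red [-30. 182.] 50 cap [ -3. 221.] 
70 slabtop [ -1. 154.] 70 slabface [ -1. 199.] 70 red [-30. 204.] 70 cap [ -3. 242.]
```

apply_moves(increments=[{"tx": 0,"ty": 0,"tz": 0.01,"rx": 0,"ry": 0,"rz": 0,"claw": 0.01},{"tx": 0,"ty": 0,"tz": 0.03,"rx": 0,"ry": 0,"rz": 0,"claw": 0.01},{"tx": 0.002,"ty": -0.01,"tz": 0.06,"rx": 0,"ry": 0,"rz": 0,"claw": 0.01},{"tx": 0.006,"ty": -0.03,"tz": 0.075,"rx": 0,"ry": 0,"rz": 0,"claw": 0.01},{"tx": 0.013,"ty": -0.065,"tz": 0.08,"rx": 0,"ry": 0,"rz": 0,"claw": 0.01},{"tx": 0.021,"ty": -0.1,"tz": 0.08,"rx": 0,"ry": 0,"rz": 0,"claw": 0.01},{"tx": 0.028,"ty": -0.135,"tz": 0.08,"rx": 0,"ry": 0,"rz": 0,"claw": 0.01},{"tx": 0.035,"ty": -0.17,"tz": 0.08,"rx": 0,"ry": 0,"rz": 0,"claw": 0.01},{"tx": 0.042,"ty": -0.205,"tz": 0.08,"rx": 0,"ry": 0,"rz": 0,"claw": 0.01},{"tx": 0.046,"ty": -0.225,"tz": 0.08,"rx": 0,"ry": 0,"rz": 0,"claw": 0.01},{"tx": 0.047,"ty": -0.23,"tz": 0.08,"rx": 0,"ry": 0,"rz": 0,"claw": 0.01}])

```text
clock: 21.2
eef_pos: [572.9, -10.1, 187.0]
tool_rot: [-3.139, -0.001, -2.947]
force: [0.7, -0.2, -1.8]
width: 21.3
```

```bash
python3 - <<'E'
from h import *
b=snap('side','s10');a=snap('top','t10')
P=cv2.resize(b[225:305,205:290,::-1],None,fx=5,fy=5,interpolation=cv2.INTER_CUBIC);Q=cv2.resize(a[165:245,160:230,::-1],None,fx=5,fy=5,interpolation=cv2.INTER_CUBIC)
cv2.imwrite('pics/c10.png',np.hstack([P,Q]))
E
```

```text
(no output)
```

The picture limit is reached, so I go on numerically, with masks for the stones in both views.

```bash
python3 - <<'E'
from h import *
for n,r in(('s10',(250,296,210,284)),('t10',(176,236,164,212))):
    im=cv2.imread(f'pics/{n}.png');im=cv2.medianBlur(im,3);h=cv2.cvtColor(im,cv2.COLOR_BGR2HSV)
    print(n,'rows',r[0],'cols',r[2])
    for y in range(r[0],r[1]):
        s=''
        for x in range(r[2],r[3]):
            H,S,V=map(int,h[y,x])
            s+= 'R' if S>105 and (H<16 or H>172) else ('g' if S>80 and 50<H<100 else ('.' if S>70 else str(min(9,V//24))))
        print(y,s)
E
```

```text
s10 rows 250 cols 210
250 .gggg...gggggg4444.ggg...gg....g..........................444444..........
251 ggggggggggggg..44..gg..g.gg......gg.............4444444444444444..........
252 ..3...33...................33333.333333333333333333333333333334...........
253 222233333322222222222222222222333333333333333332222233322222233...........
254 222223343222222222222222222222333333333333333332222222222222223...........
255 222223444222222222222222222223555555555555555533222222222222222.....8.....
256 222223554222222222222222222235677777777777777553222222222222222.....88....
257 222223554222222222222222222236778888777777777753222222222222222.....88....
258 222224554222222222222222222236788888888888877753222222222222222.....88....
259 222224664222222222222222222236788888888888887764322222222222223.....88....
260 22222466432222222222222222233678888888888888876.43233333333333.4....78....
261 22223455443333333333333333335678888888888888877..444444444444446...778....
262 23334456545555555555555555556778888888888888777..666666666666667777678....
263 ....5666667788888888888888777777777777777777776
[... 5057 characters left out ...]
666666653g2
223 ......43356666666666666666666666666666666666543.
224 ......5334666666666666666666666666666666666654..
225 ......53346666666666666666666666666666665555544.
226 ......64446666666666666666666666666555555555444.
227 .......44466666666666666666666665555555544444...
228 .......44466666666666666665555555554444444444...
229 .......544666666666655555555555554444444........
230 ......653356666666555555554444455444............
231 ......6633455555555554444444444.................
232 .......6545555555544444444......................
233 .......655544444554445..........................
234 .......6554444445...............................
235 ..........445...................................
```

```bash
cat >> h.py <<'E'
y0=np.radians(11.5);RS=np.array([[np.cos(y0),-np.sin(y0)],[np.sin(y0),np.cos(y0)]]);OS=np.array([550.5,106.])
def tri(t,s):
    a0,a1=ray('top',t,0),ray('top',t,100);b0,b1=ray('side',s,0),ray('side',s,100)
    u,v=a1-a0,b1-b0; k=np.linalg.lstsq(np.c_[u,-v],b0-a0,rcond=None)[0]
    p,q=a0+k[0]*u,b0+k[1]*v; m=(p+q)/2
    return (RS.T@(m[:2]-OS)).round(0),m[2].round(0),np.linalg.norm(p-q).round(1)
E
python3 - <<'E'
from h import *
print('slab top',tri((185.5,202.5),(247,259)))
print('cap',tri((181,206),(247.5,271)),tri((181,206),(247.5,273)))
print('step mid',(RS.T@(ray('top',(194,204.5),35)[:2]-OS)).round(0))
print('ctrl rim far corners top', [(RS.T@(ray('top',p,40)[:2]-OS)).round(0).tolist() for p in((165,184),(171.5,233))])
im=cv2.imread('pics/s10.png');h=cv2.cvtColor(im,cv2.COLOR_BGR2HSV)[255:276,252:264]
for r,row in enumerate(h): print(255+r,' '.join(f'{a[0]}/{a[1]}/{a[2]}' for a in row[::2]))
E
```

```text
slab top (array([  1., 163.]), np.float64(69.0), np.float64(2.9))
cap (array([ -2., 185.]), np.float64(41.0), np.float64(5.0)) (array([ -1., 186.]), np.float64(34.0), np.float64(3.7))
step mid [ -7. 138.]
ctrl rim far corners top [[90.0, 230.0], [-96.0, 236.0]]
255 36/19/134 35/21/133 38/28/100 45/47/65 44/51/65 45/53/67
256 30/17/179 30/17/176 35/21/131 46/47/70 41/55/65 43/46/66
257 28/17/190 28/18/187 27/20/137 48/45/68 44/51/65 45/46/66
258 28/17/192 25/17/192 27/20/141 41/41/69 46/44/64 44/51/65
259 24/18/194 25/16/191 24/24/146 24/55/74 44/51/65 42/50/66
260 23/17/193 23/17/193 18/38/159 14/103/99 40/55/70 42/45/73
261 30/17/193 30/16/194 14/52/172 11/107/129 43/23/100 43/18/100
262 28/18/193 25/17/193 12/54/176 10/91/146 20/10/151 38/7/154
263 28/18/183 26/19/185 11/52/167 9/71/162 10/8/191 6/6/197
264 25/22/153 23/20/153 13/52/141 9/56/154 10/8/203 12/6/207
265 23/21/108 24/24/106 13/61/113 10/50/147 6/6/202 10/7/206
266 23/35/87 27/30/85 12/67/106 10/47/146 5/8/203 10/7/206
267 21/30/86 24/30/85 12/76/104 9/49/147 5/8/203 10/7/206
268 20/35/87 18/38/87 13/71/100 10/46/145 9/9/201 9/9/205
269 16/47/93 15/52/88 13/81/91 10/40/140 0/6/201 5/8/204
270 16/56/105 12/87/88 10/98/91 8/35/147 5/8/200 5/8/204
271 19/39/123 13/78/101 11/106/91 8/30/160 0/6/202 6/6/204
272 21/32/126 16/52/112 11/97/95 9/19/173 12/6/204 12/6/206
273 22/32/119 17/39/117 11/88/98 11/16/176 12/6/206 12/6/205
274 20/32/120 19/36/119 11/59/108 5/15/182 6/6/205 6/6/207
275 20/32/120 18/36/121 13/30/135 8/11/194 0/5/205 10/7/207
```

Triangulated: the slab's top is at z≈70 around saw (1,163), so it sits on top of the step and the cap. That is not properly in the pan, so I'll nudge it off towards the free +x side with the brush end.

apply_moves(increments=[{"tx": -0.007,"ty": 0.012,"tz": 0,"rx": 0,"ry": 0,"rz": 0,"claw": 0.01},{"tx": -0.022,"ty": 0.038,"tz": 0,"rx": 0,"ry": 0,"rz": 0,"claw": 0.01},{"tx": -0.04,"ty": 0.07,"tz": 0,"rx": 0,"ry": 0,"rz": 0,"claw": 0.01},{"tx": -0.058,"ty": 0.103,"tz": 0,"rx": 0,"ry": 0,"rz": 0,"claw": 0.01},{"tx": -0.077,"ty": 0.137,"tz": 0,"rx": 0,"ry": 0,"rz": 0,"claw": 0.01},{"tx": -0.096,"ty": 0.17,"tz": 0,"rx": 0,"ry": 0,"rz": 0,"claw": 0.01},{"tx": -0.114,"ty": 0.202,"tz": 0,"rx": 0,"ry": 0,"rz": 0,"claw": 0.01},{"tx": -0.13,"ty": 0.23,"tz": 0,"rx": 0,"ry": 0,"rz": 0,"claw": 0.01},{"tx": -0.14,"ty": 0.248,"tz": 0,"rx": 0,"ry": 0,"rz": 0,"claw": 0.01},{"tx": -0.143,"ty": 0.253,"tz": 0,"rx": 0,"ry": 0,"rz": 0,"claw": 0.01},{"tx": -0.143,"ty": 0.253,"tz": 0,"rx": 0,"ry": 0,"rz": 0,"claw": 0.01}])

```text
clock: 22.4
eef_pos: [427.9, 249.5, 187.2]
tool_rot: [3.141, -0.0, -2.935]
force: [-0.3, 0.2, -2.2]
width: 21.0
```

apply_moves(increments=[{"tx": 0,"ty": 0,"tz": -0.015,"rx": 0,"ry": 0,"rz": 0,"claw": 0.01},{"tx": 0,"ty": 0,"tz": -0.035,"rx": 0,"ry": 0,"rz": 0,"claw": 0.01},{"tx": 0,"ty": 0,"tz": -0.055,"rx": 0,"ry": 0,"rz": 0,"claw": 0.01},{"tx": 0,"ty": 0,"tz": -0.07,"rx": 0,"ry": 0,"rz": 0,"claw": 0.01},{"tx": 0,"ty": 0,"tz": -0.079,"rx": 0,"ry": 0,"rz": 0,"claw": 0.01},{"tx": 0,"ty": 0,"tz": -0.082,"rx": 0,"ry": 0,"rz": 0,"claw": 0.01},{"tx": 0,"ty": 0,"tz": -0.082,"rx": 0,"ry": 0,"rz": 0,"claw": 0.01}])

```text
clock: 23.1
eef_pos: [429.8, 247.3, 104.8]
tool_rot: [-3.141, -0.0, -2.941]
force: [-0.4, 0.9, -0.6]
width: 21.4
```

apply_moves(increments=[{"tx": 0.004,"ty": 0.001,"tz": 0,"rx": 0,"ry": 0,"rz": 0,"claw": 0.01},{"tx": 0.011,"ty": 0.002,"tz": 0,"rx": 0,"ry": 0,"rz": 0,"claw": 0.01},{"tx": 0.018,"ty": 0.004,"tz": 0,"rx": 0,"ry": 0,"rz": 0,"claw": 0.01},{"tx": 0.026,"ty": 0.005,"tz": 0,"rx": 0,"ry": 0,"rz": 0,"claw": 0.01},{"tx": 0.034,"ty": 0.007,"tz": 0,"rx": 0,"ry": 0,"rz": 0,"claw": 0.01},{"tx": 0.042,"ty": 0.008,"tz": 0,"rx": 0,"ry": 0,"rz": 0,"claw": 0.01},{"tx": 0.05,"ty": 0.01,"tz": 0,"rx": 0,"ry": 0,"rz": 0,"claw": 0.01},{"tx": 0.058,"ty": 0.012,"tz": 0,"rx": 0,"ry": 0,"rz": 0,"claw": 0.01},{"tx": 0.066,"ty": 0.013,"tz": 0,"rx": 0,"ry": 0,"rz": 0,"claw": 0.01},{"tx": 0.073,"ty": 0.015,"tz": 0,"rx": 0,"ry": 0,"rz": 0,"claw": 0.01},{"tx": 0.076,"ty": 0.015,"tz": 0,"rx": 0,"ry": 0,"rz": 0,"claw": 0.01},{"tx": 0.076,"ty": 0.015,"tz": 0,"rx": 0,"ry": 0,"rz": 0,"claw": 0.01}])

```text
clock: 24.3
eef_pos: [506.0, 262.5, 104.7]
tool_rot: [3.142, -0.0, -2.941]
force: [-0.8, -0.1, -1.6]
width: 21.0
```

```bash
cat > asc.py <<'E'
from h import *
def asc(n,r):
    im=cv2.imread(f'pics/{n}.png');im=cv2.medianBlur(im,3);h=cv2.cvtColor(im,cv2.COLOR_BGR2HSV)
    print(n,'rows',r[0],'cols',r[2])
    for y in range(r[0],r[1]):
        s=''
        for x in range(r[2],r[3]):
            H,S,V=map(int,h[y,x])
            s+= 'R' if S>105 and (H<16 or H>172) else ('g' if S>80 and 50<H<100 else ('.' if S>70 else str(min(9,V//24))))
        print(y,s)
E
python3 - <<'E'
from asc import *
snap('side','s11'); asc('s11',(250,290,210,284))
E
```

```text
s11 rows 250 cols 210
250 222222222222222222222222222..RRRRRRRR.22222223.RRRRRRR..3444444...........
251 22222222222222222222222222...RRRRRRRR.22222223.RRRRRRRR..33.3344..........
252 2222222222222222222222222..RRRRRRRRRR.2222222..RRRRRRRR...33333...........
253 22222222222222222222222222..RRRRRRRRRR.222222..RRRRRRRRR..22223...........
254 22222222222222222222222222.RRRRRRRRRRR.......RRRRRRRRRRRR.22222...........
255 22222222222222222222222222.RRRRRRRRRRRRRRRR.RRRRRRRRRRRRR.22222.....8.....
256 222.2233222222222222222222.RRRRRRRRRRRRRRRRRRRRRRRRRRRRRR.22222.....88....
257 22222233222222222222222222..RRRRRRRRRRRRRRRRRRRRRRRRRRRR.222222.....88....
258 22222233222222222222222222.RRRRRRRRRRRRRRRRRRRRRRRRRRRRR.222222.....88....
259 22222233222222222222222222.RRRRRRRRRRRRRRRRRRRRRRRRRRRR...22222.....88....
260 222222332222222222222222222.RRRRRRRRRRRRR.RRRRRRRRRRRR...2222244....88....
261 222222333222222222222222222....................22.......3444444.7..778....
262 22222.3333333333333333333322222222222....222222222222223466666677.7678....
263 .....333334444444444444444322222222222222222222
[... 1381 characters left out ...]
655555556667887765444445555555555555678888888888888888888888655578..
282 ....66666666667888888755544555555555555556788888888888888888888888655578..
283 ....67677778888888888765555555555555555567778888888888888888888887766678..
284 ....77777778888888887766655666666666666666777777777777777777777777666678..
285 ...667777777777777777766655666666666666666666666666666666666666655555567..
286 ....55555555555555555555555555555555554455444444444444444454444444444556..
287 ....5444444444444444444444444444444444444444444444444444444444444444445...
288 ....4444444444444444444444444444444444444444444444444444444444444444445...
289 ....4444444444444444444444444444444444444444444444444444444444444444445...
```

apply_moves(increments=[{"tx": 0,"ty": 0,"tz": 0.01,"rx": 0,"ry": 0,"rz": 0,"claw": 0.01},{"tx": 0,"ty": 0,"tz": 0.03,"rx": 0,"ry": 0,"rz": 0,"claw": 0.01},{"tx": 0,"ty": 0,"tz": 0.055,"rx": 0,"ry": 0,"rz": 0,"claw": 0.01},{"tx": 0,"ty": -0.005,"tz": 0.075,"rx": 0,"ry": 0,"rz": 0,"claw": 0.01},{"tx": 0.005,"ty": -0.025,"tz": 0.085,"rx": 0,"ry": 0,"rz": 0,"claw": 0.01},{"tx": 0.015,"ty": -0.06,"tz": 0.085,"rx": 0,"ry": 0,"rz": 0,"claw": 0.01},{"tx": 0.025,"ty": -0.1,"tz": 0.085,"rx": 0,"ry": 0,"rz": 0,"claw": 0.01},{"tx": 0.035,"ty": -0.14,"tz": 0.085,"rx": 0,"ry": 0,"rz": 0,"claw": 0.01},{"tx": 0.045,"ty": -0.18,"tz": 0.085,"rx": 0,"ry": 0,"rz": 0,"claw": 0.01},{"tx": 0.055,"ty": -0.22,"tz": 0.085,"rx": 0,"ry": 0,"rz": 0,"claw": 0.01},{"tx": 0.063,"ty": -0.25,"tz": 0.085,"rx": 0,"ry": 0,"rz": 0,"claw": 0.01},{"tx": 0.067,"ty": -0.265,"tz": 0.085,"rx": 0,"ry": 0,"rz": 0,"claw": 0.01}])

```text
clock: 25.55
eef_pos: [572.8, -6.3, 190.1]
tool_rot: [-3.14, -0.0, -2.945]
force: [-0.5, -0.1, -1.4]
width: 20.9
```

```bash
python3 - <<'E'
from asc import *
snap('side','s12');snap('top','t12'); asc('s12',(250,286,210,284)); asc('t12',(178,226,164,212))
print(read_state()['eef_pos'])
E
```

```text
s12 rows 250 cols 210
250 g.gggggggggggg.444..ggggggggg..gggggg......g..............444445..........
251 ggggggggggggg....gggggg.gg.ggggggg.....gg..............444444444..........
252 ......333.............3.....33.33333...3.33333333333333333333334..........
253 22222333.322222222222222222222222222222222222222222222222222223...........
254 222223333222222222222222222222222222222222222222222222222222222...........
255 222223444222222222222222222222222222222222222222222222222222222.....8.....
256 222223554222222222222222222222222222222222222222222222222222222.....88....
257 222223554222222222222222222222222222222222222222222222222222222.....88....
258 222224554222222222222222222222222222222222222222222222222222222.....88....
259 22222466422222222222222222222222RRRRRRRRRRRRRRRR.22222222222223.....88....
260 222224664322222222222222222222.RRRRRRRRRRRRRRRRRR.222222233333.4....88....
261 222234554444433333333333333333.RRRRRRRRRRRRRRRRRR.4444444444444....778....
262 ..33445554555445555555555555555RRRRRRRRRRRRRRRRRR6666666666666677.7678....
263 ....5.66556666667777777888887766RRRRRRRRRRRRRRR
[... 3672 characters left out ...]
655555556666666664ggg2R
214 ....633466666666666666666666666666666666664.gg2R
215 ....6444666666666666666666666666666666666653gg3.
216 .....444666666666666666666666666666666666654..33
217 .....4446666666666666666666666666666666666643333
218 ....65335666666666666666666666666666666666643.33
219 .....5334666666666666666666666666666666666643..3
220 .....6444666666666666666666666666666666666653ggg
221 .....6444666666666666666666666666666666666654gg.
222 ......4446666666666666666666666666666666666653g2
223 ......43356666666666666666666666666666666666543.
224 ......5334666666666666666666666666666666666654..
225 ......53346666666666666666666666666666665555544.
[572.74615264  -4.75792169 189.94643319]
```

```bash
python3 - <<'E'
from h import *
for s in((221,266),(222,268),(223,270)): print('slab',tri((184,187),s))
P=lambda n,p,z:(RS.T@(ray(n,p,z)[:2]-OS)).round(0)
print('step',tri((193.5,204),(250,262)),'cap',tri((182,204),(246,275)))
im=cv2.imread('pics/t12.png');g=cv2.cvtColor(im,cv2.COLOR_BGR2GRAY)
for y in range(177,197): print(y,' '.join(f'{v:3d}' for v in g[y,172:194]))
im=cv2.imread('pics/s12.png');g=cv2.cvtColor(im,cv2.COLOR_BGR2GRAY)
for y in range(256,284): print(y,' '.join(f'{v:3d}' for v in g[y,212:238]))
E
```

```text
slab (array([ 74., 162.]), np.float64(39.0), np.float64(18.5))
slab (array([ 73., 163.]), np.float64(32.0), np.float64(14.0))
slab (array([ 73., 164.]), np.float64(26.0), np.float64(9.5))
step (array([ -6., 139.]), np.float64(37.0), np.float64(1.0)) cap (array([  6., 183.]), np.float64(23.0), np.float64(0.4))
177 155 156 156 155 155 156 155 150 149 152 156 154 150 139 140 143 135 126 121 116 108 100
178 152 152 153 152 153 154 147 134 126 136 145 142 127 115 111 107 101  92  90  88  87  92
179 149 149 147 147 146 143 132 115 106 106 106 101  90  84  82  81  85  93 100 109 114 131
180 143 141 133 126 125 123 114 107 103  99  87  71  67  70  77  95 118 133 139 143 148 155
181 114 109 101  97 104 108 105 106 108 112 107  84  77  81  87 108 142 155 157 157 160 161
182  88  84  85  91 101 104 107 108 116 123 116 100  92  89  91 108 141 157 160 159 163 162
183 104 102 102 101 103 105 107 116 123 119 111 107 100  94  92  98 124 148 158 160 161 161
184 135 120 110 105 106 108 116 123 119 111 108 107 107 103  96  89  99 128 152 159 160 161
185 150 130 112 106 107 115 123 119 111 108 108 107 1
[... 3374 characters left out ...]
 104  98  96  96  96  99 104 117 148 182 199 197 172
278 174 147 158 153 124 110 114 116 115 115 117 114 112 112 104 103  98 101 112 132 153 177 195 201 194 165
279 167 143 158 152 121 109 113 115 114 116 114 114 115 114 115 114 116 118 142 171 188 196 199 200 192 158
280 167 143 165 153 122 110 114 115 113 115 115 116 120 121 126 142 150 157 179 195 202 202 201 199 182 149
281 166 147 167 156 130 119 120 120 122 123 122 126 142 152 160 177 191 194 199 203 204 204 204 194 164 132
282 165 149 170 161 143 143 138 143 150 153 153 159 178 190 194 198 202 204 204 202 202 201 199 184 151 123
283 161 150 170 160 155 169 172 180 187 191 190 192 198 202 201 200 201 202 201 201 201 200 196 174 146 127
```

```bash
python3 - <<'E'
from h import *
for t,s in(((182,179.5),(221,261)),((187.5,180),(221,261)),((176,185),(221,261)),((182,179.5),(215,265)),((190.5,187.5),(226,264)),((190.5,187.5),(232,269)),((185.5,194.5),(233,273)),((176,187),(217,273)),((176,187),(217,268)),((185.5,194.5),(229,279))): print(t,s,*tri(t,s))
for z in(6,20,40,50):
    print(z,*[(p,(RS.T@(ray('top',p,z)[:2]-OS)).round(0)) for p in((182,179),(187.5,180.5),(190.5,187.5),(185.5,194.5),(174.5,186))])
    print('  side',*[(p,(RS.T@(ray('side',p,z)[:2]-OS)).round(0)) for p in((221,261.5),(229,266),(234.5,273),(229,279.5),(217,281.5))])
E
```

```text
(182, 179.5) (221, 261) [ 85. 162.] 63.0 6.0
(187.5, 180) (221, 261) [ 85. 144.] 47.0 2.4
(176, 185) (221, 261) [ 74. 184.] 79.0 11.9
(182, 179.5) (215, 265) [ 97. 164.] 46.0 8.7
(190.5, 187.5) (226, 264) [ 65. 140.] 29.0 9.0
(190.5, 187.5) (232, 269) [ 57. 143.] 14.0 13.2
(185.5, 194.5) (233, 273) [ 44. 165.] 14.0 5.6
(176, 187) (217, 273) [ 82. 192.] 36.0 22.3
(176, 187) (217, 268) [ 80. 189.] 54.0 25.9
(185.5, 194.5) (229, 279) [ 53. 168.] -9.0 13.5
6 ((182, 179), array([105., 170.])) ((187.5, 180.5), array([ 95., 150.])) ((190.5, 187.5), array([ 66., 144.])) ((185.5, 194.5), array([ 43., 167.])) ((174.5, 186), array([ 84., 202.]))
  side ((221, 261.5), array([ 88., 101.])) ((229, 266), array([ 61., 122.])) ((234.5, 273), array([ 42., 155.])) ((229, 279.5), array([ 58., 184.])) ((217, 281.5), array([ 95., 193.]))
20 ((182, 179), array([101., 168.])) ((187.5, 180.5), array([ 91., 148.])) ((190.5, 187.5), array([ 62., 142.])) ((185.5, 194.5), array([ 40., 165.])) ((174.5, 186), array([ 80., 200.]))
  side ((221, 261.5), array([ 87., 117.])) ((229, 266), array([ 60., 138.])) ((234.5, 273), array([ 41., 171.])) ((229, 279.5), array([ 57., 199.])) ((217, 281.5), array([ 93., 207.]))
40 ((182, 179), array([ 96., 165.])) ((187.5, 180.5), array([ 86., 146.])) ((190.5, 187.5), array([ 57., 139.])) ((185.5, 194.5), array([ 35., 162.])) ((174.5, 186), array([ 75., 197.]))
  side ((221, 261.5), array([ 84., 139.])) ((229, 266), array([ 58., 161.])) ((234.5, 273), array([ 40., 192.])) ((229, 279.5), array([ 55., 220.])) ((217, 281.5), array([ 91., 228.]))
50 ((182, 179), array([ 93., 163.])) ((187.5, 180.5), array([ 83., 144.])) ((190.5, 187.5), array([ 55., 138.])) ((185.5, 194.5), array([ 33., 161.])) ((174.5, 186), array([ 73., 195.]))
  side ((221, 261.5), array([ 83., 151.])) ((229, 266), array([ 57., 172.])) ((234.5, 273), array([ 39., 203.])) ((229, 279.5), array([ 55., 231.])) ((217, 281.5), array([ 89., 239.]))
```

All three stones now lie inside the pan: step (-6,139), cap (6,183), and slab around (72,165), leaning inside the +x wall with its highest corner at z≈50. The deck is clear. I put the brush back near its old place.

apply_moves(increments=[{"tx": 0.002,"ty": -0.01,"tz": 0,"rx": 0,"ry": 0,"rz": 0,"claw": 0.01},{"tx": 0.006,"ty": -0.035,"tz": 0,"rx": 0,"ry": 0,"rz": 0,"claw": 0.01},{"tx": 0.011,"ty": -0.07,"tz": 0,"rx": 0,"ry": 0,"rz": 0,"claw": 0.01},{"tx": 0.017,"ty": -0.105,"tz": 0,"rx": 0,"ry": 0,"rz": 0,"claw": 0.01},{"tx": 0.022,"ty": -0.14,"tz": 0,"rx": 0,"ry": 0,"rz": 0,"claw": 0.01},{"tx": 0.028,"ty": -0.175,"tz": -0.01,"rx": 0,"ry": 0,"rz": 0,"claw": 0.01},{"tx": 0.033,"ty": -0.205,"tz": -0.03,"rx": 0,"ry": 0,"rz": 0,"claw": 0.01},{"tx": 0.035,"ty": -0.225,"tz": -0.055,"rx": 0,"ry": 0,"rz": 0,"claw": 0.01},{"tx": 0.036,"ty": -0.231,"tz": -0.08,"rx": 0,"ry": 0,"rz": 0,"claw": 0.01},{"tx": 0.036,"ty": -0.231,"tz": -0.105,"rx": 0,"ry": 0,"rz": 0,"claw": 0.01},{"tx": 0.036,"ty": -0.231,"tz": -0.12,"rx": 0,"ry": 0,"rz": 0,"claw": 0.01},{"tx": 0.036,"ty": -0.231,"tz": -0.126,"rx": 0,"ry": 0,"rz": 0,"claw": 0.01}])

```text
clock: 26.85
eef_pos: [608.2, -231.3, 62.5]
tool_rot: [3.14, -0.002, -2.937]
force: [0.0, 0.4, -1.3]
width: 21.3
```

apply_moves(increments=[{"tx": 0,"ty": 0,"tz": -0.002,"rx": 0,"ry": 0,"rz": 0,"claw": 0.01},{"tx": 0,"ty": 0,"tz": -0.004,"rx": 0,"ry": 0,"rz": 0,"claw": 0.01},{"tx": 0,"ty": 0,"tz": -0.006,"rx": 0,"ry": 0,"rz": 0,"claw": 0.01},{"tx": 0,"ty": 0,"tz": -0.0075,"rx": 0,"ry": 0,"rz": 0,"claw": 0.01},{"tx": 0,"ty": 0,"tz": -0.0085,"rx": 0,"ry": 0,"rz": 0,"claw": 0.01},{"tx": 0,"ty": 0,"tz": -0.0085,"rx": 0,"ry": 0,"rz": 0,"claw": 0.01}])

```text
clock: 27.45
eef_pos: [608.6, -233.5, 55.5]
tool_rot: [-3.141, 0.0, -2.94]
force: [1.0, -0.8, -1.2]
width: 21.1
```

apply_moves(increments=[{"tx": 0,"ty": 0,"tz": -0.0005,"rx": 0,"ry": 0,"rz": 0,"claw": 0.01},{"tx": 0,"ty": 0,"tz": -0.001,"rx": 0,"ry": 0,"rz": 0,"claw": 0.01},{"tx": 0,"ty": 0,"tz": -0.0015,"rx": 0,"ry": 0,"rz": 0,"claw": 0.01},{"tx": 0,"ty": 0,"tz": -0.0015,"rx": 0,"ry": 0,"rz": 0,"claw": 0.01}])

```text
clock: 27.85
eef_pos: [608.7, -233.5, 54.6]
tool_rot: [-3.141, 0.0, -2.94]
force: [-1.7, 0.3, 5.8]
width: 20.9
```

Touchdown (+5.8 N). Opening and withdrawing upward.

apply_moves(increments=[{"tx": 0,"ty": 0,"tz": 0,"rx": 0,"ry": 0,"rz": 0,"claw": 0.026},{"tx": 0,"ty": 0,"tz": 0,"rx": 0,"ry": 0,"rz": 0,"claw": 0.04},{"tx": 0,"ty": 0,"tz": 0,"rx": 0,"ry": 0,"rz": 0,"claw": 0.06},{"tx": 0,"ty": 0,"tz": 0,"rx": 0,"ry": 0,"rz": 0,"claw": 0.085},{"tx": 0,"ty": 0,"tz": 0,"rx": 0,"ry": 0,"rz": 0,"claw": 0.085},{"tx": 0,"ty": 0,"tz": 0,"rx": 0,"ry": 0,"rz": 0,"claw": 0.085},{"tx": 0,"ty": 0,"tz": 0.015,"rx": 0,"ry": 0,"rz": 0,"claw": 0.085},{"tx": 0,"ty": 0,"tz": 0.045,"rx": 0,"ry": 0,"rz": 0,"claw": 0.085},{"tx": 0,"ty": 0,"tz": 0.085,"rx": 0,"ry": 0,"rz": 0,"claw": 0.085},{"tx": 0,"ty": 0,"tz": 0.125,"rx": 0,"ry": 0,"rz": 0,"claw": 0.085},{"tx": 0,"ty": 0,"tz": 0.15,"rx": 0,"ry": 0,"rz": 0,"claw": 0.085},{"tx": 0,"ty": 0,"tz": 0.15,"rx": 0,"ry": 0,"rz": 0,"claw": 0.085}])

```text
clock: 29.05
eef_pos: [611.5, -233.3, 209.6]
tool_rot: [-3.138, 0.008, -2.94]
force: [0.6, 0.2, -0.8]
width: 84.9
```

```bash
python3 - <<'E'
from h import *
s=read_state();print(s['eef_pos'],s['force'],s['clock'])
b=snap('side','s13');a=snap('top','t13')
h=cv2.cvtColor(b,cv2.COLOR_RGB2HSV);H,S,V=[h[...,i].astype(int) for i in range(3)]
roi=np.zeros(H.shape,bool);roi[160:205,232:275]=1
for q in comps(b,(S>130)&(V<190)&(H<20)&roi,20): print('brush side',q[0],q[1])
print('expected brush rib/back px',proj('side',[609,-233.5,66]),proj('side',[609,-233.5,30]))
# differences of pan area and of bystanders vs earlier frames
for n0,n1,nm,r in(('s12','s13','pan',(250,290,210,284)),('s5','s13','guard',(160,215,285,340)),('s5','s13','bottle/stone',(125,200,200,228)),('side0','s13','wrench',(300,330,280,360)),('t12','t13','pan top',(176,236,164,212)),('side0','s13','bottle',(125,168,238,258))):
    x,y=[cv2.imread(f'pics/{n}.png').astype(int)[r[0]:r[1],r[2]:r[3]] for n in(n0,n1)]
    d=abs(x-y).max(2); print(nm,'px>40:',(d>40).sum(),'of',d.size)
E
```

```text
[ 611.45483869 -233.3127871   209.58549187] [ 0.62549903  0.17772815 -0.81032633] 29.05
brush side [241, 172, 22, 14, 167] [251.8 178.9]
expected brush rib/back px [251.71463438 176.08553509] [251.78672915 183.75859945]
pan px>40: 0 of 2960
guard px>40: 111 of 3025
bottle/stone px>40: 53 of 2100
wrench px>40: 0 of 2400
pan top px>40: 0 of 2880
bottle px>40: 125 of 860
```

```bash
python3 - <<'E'
from h import *
for n0,n1,r in(('s5','s13',(160,215,285,340)),('s5','s13',(125,200,200,228)),('s12','s13',(160,215,285,340))):
    x,y=[cv2.imread(f'pics/{n}.png').astype(int)[r[0]:r[1],r[2]:r[3]] for n in(n0,n1)]
    d=abs(x-y).max(2)>40; yy,xx=np.where(d)
    if len(yy): print(r,'rows',yy.min()+r[0],yy.max()+r[0],'cols',xx.min()+r[2],xx.max()+r[2])
    ex=[cv2.Canny(q.astype(np.uint8),80,160)>0 for q in(x,y)]; print('edge overlap',(ex[0]&cv2.dilate(ex[1].astype(np.uint8),np.ones((3,3))).astype(bool)).sum()/ex[0].sum())
print(finish_job())
E
```

```text
(160, 215, 285, 340) rows 176 214 cols 285 339
edge overlap 0.8056338028169014
(125, 200, 200, 228) rows 174 190 cols 211 227
edge overlap 0.9657794676806084
(160, 215, 285, 340) rows 168 214 cols 285 339
edge overlap 0.6938775510204082
the job is handed in; nothing more can be done
None
```

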